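# Hang the nesting measuring cups on one hook, larger before smaller

## Task

Put the steel measuring cups away on the free-standing hook, where the largest of the set already hangs: hang the middle one by the eye in its handle and then the smallest, mouths towards the hook's open end, each pushed gently back until it sits nested in the next larger cup with the handles lying against each other. Leave all three hanging still, do not drag or tip the hook stand, and leave the bowl, timer, salt shaker and matchbox where they are.

Things in the scene. Friction and masses are not known exactly. Their poses are not given: they have to be found in the camera images.
- cup_large: Plain steel measuring cup, largest of three alike: tapered bowl 90 mm across the rim, 74 mm at the base, 46 mm deep, wall 2.5 mm. Flat level handle 22 mm wide, 4 mm thick, top flush with the rim, ends in a flat eye; 168 mm long overall, 150 g +-25%. Hangs by its eye on the prong at the start, mouth to the tip. Origin: centre of the underside; z out of the mouth, handle along -x.
- cup_medium: Plain steel measuring cup, middle one of three alike: tapered bowl 73 mm across the rim, 60 mm at the base, 40 mm deep, wall 2.5 mm. Flat level handle 22 mm wide, 4 mm thick, top flush with the rim, ends in a flat eye; 160 mm long overall, 110 g +-25%. Stands mouth up on the worktop, handle to the robot +-0.3 rad. Origin: centre of the underside; z out of the mouth, handle along -x.
- cup_small: Plain steel measuring cup, smallest of three alike: tapered bowl 58 mm across the rim, 48 mm at the base, 33 mm deep, wall 2.5 mm. Flat level handle 22 mm wide, 4 mm thick, top flush with the rim, ends in a flat eye; 152 mm long overall, 80 g +-25%. Stands mouth up on the worktop, handle to the robot +-0.3 rad. Origin: centre of the underside; z out of the mouth, handle along -x.
- cup_large_eye (a point): Centre of the hole in the largest cup's handle eye: round hole 14 mm, eye 26 mm outside, 4 mm thick, hole axis parallel to the bowl's. 110 mm from the bowl's axis on all three cups, 44 mm above the underside. Axes as the cup's.
- cup_medium_eye (a point): Centre of the hole in the middle cup's handle eye: round hole 14 mm, eye 26 mm outside, 4 mm thick, hole axis parallel to the bowl's. 110 mm from the bowl's axis on all three cups, 38 mm above the underside. Axes as the cup's.
- cup_small_eye (a point): Centre of the hole in the smallest cup's handle eye: round hole 14 mm, eye 26 mm outside, 4 mm thick, hole axis parallel to the bowl's. 110 mm from the bowl's axis on all three cups, 31 mm above the underside. Axes as the cup's.
- cup_large_rim (a point): Centre of the largest cup's mouth in the plane of the rim, 46 mm above the underside. Axes as the cup's.
- cup_medium_rim (a point): Centre of the middle cup's mouth in the plane of the rim, 40 mm above the underside. Axes as the cup's.
- cup_small_rim (a point): Centre of the smallest cup's mouth in the plane of the rim, 33 mm above the underside. Axes as the cup's.
- stand: Free-standing hook, 1.6 kg, loose on the worktop: round stone foot 140 mm across, 17 mm high; a 9 mm steel rod rises 45 mm behind its centre and bends forward into one level prong, upturned at the end, open to the front and above. Nothing is higher. Origin: centre of the foot's underside; x back from prong tip to rod, z up. The prong points along -x, to the robot +-0.3 rad.
- hook_bend (a point): Axis of the 7 mm round prong where its level part (which runs 62 mm back from here, 210 mm above the worktop) ends and the upturned end (40 degrees, 18 mm long) begins; 35 mm before the foot's centre. Axes as the stand's. A hung eye's centre rests 3.5 mm below the prong's axis; a cup hanging free swings 10 to 15 degrees forward of plumb, its bowl towards the tip.
- hook_tip (a point): End of the prong's axis, 14 mm before and 11.5 mm above hook_bend; the round end reaches 3.5 mm further. Axes as the stand's. Pushed back level at the prong, the stand begins to tip at about 6 N; a hung cup slides along the prong at 1 to 2 N.
- dip_bowl: White china bowl 115 mm across, 56 mm high, at the right; to be left alone. Origin: centre of the underside.
- kitchen_timer: White and green kitchen timer 71 mm across, 58 mm high, behind the cups; to be left alone. Origin: centre of the underside.
- salt_shaker: Salt shaker 44 mm across, 90 mm high, behind the cups; to be left alone. Origin: centre of the underside.
- matchbox: Red matchbox 64 x 110 x 21 mm, lying at the front right; to be left alone. Origin: centre of the underside.
Things that resemble listed ones, but are neither listed nor needed, are in the scene too. What is shaped like the cup_small but green or yellow is not meant.

How it is judged:
By the outcome, as a careful person would: the job done as asked, in the order asked, and still so for the second after the job is handed in, with the robot touching nothing.
It also fails if it takes over 72 s, if anything falls off the work surface, if the arm or the gripper's body presses on something with over 40 N, if the wrist force passes 120 N, or if a joint passes its speed limit or range.

## Robot

A 7-joint arm with a two-finger parallel gripper is mounted at the origin on a cart in front of the work surface, level with it; the furniture and walls round the work are solid. World frame = base frame: x ahead of the robot, y to its left, z up, the work surface at z = 0. Lengths are in m, angles in rad, forces in N, time in s.
With the tool pointing down it reaches from about 0.4 to 0.75 m from the base axis. Payload 19.5 kg.
Tool frame: the origin (TCP) lies midway between the tips of the shut fingers; the grasp point (between the pads) lies 19 mm behind it; z points along the fingers, y is the line along which they close (so a half turn about z gives the same grasp; the last joint's range is limited). The gripper opens to 85 mm and grips with 20 to 120 N. Pads are 22 mm wide; open, the fingers measure 114 mm over their backs; the gripper's body (76 mm by 85 mm) begins 54 mm behind the grasp point. The pads swing forward as they close: fully open they stand 13 mm farther back than shut.
Start: joints at [-1.258, 0.707, -0.028, 1.485, 0.022, 0.951, -0.075], TCP at [0.2, 0.539, 0.231] pointing down, gripper open.
Joint ranges: [-2.71, 2.71], [-0.32, 2.16], [-1.57, 1.52], [0, 2.45], [-1.46, 4.6], [0, 2.02], [-2.83, 2.83]. Speed limits (rad/s): [1.89, 1.89, 2.57, 2.57, 3.01, 3.01, 3.01].

## Interface

Orientations are given as a rotation vector (axis times angle).
In Python, from rig import env, imaging gives the robot as it stands.
- The arm moves only by the tool move_arm, never from a script. Its argument "steps" is a list of rows, each a list of 7 numbers: the opening, from 0 (shut) to 1 (fully open), then the shift along the world's x, y, z in m, then the turn, a rotation vector about the world's x, y, z in rad. In form: [[gripper, dx, dy, dz, wx, wy, wz], ...]. A call has 1 to 8 rows; each row shifts and turns the commanded pose from where the row before left it; what a row does not reach is not made up. A row lasts 1/12 s, in which the tool goes at most 41.7 mm and 7.16 degrees, less where a joint would pass 70% of its speed; a pose out of reach is approached as far as the arm can. A call is refused whole if a number of a shift passes 0.0417 or a number of a turn 0.125, either way. A call with a gripper value outside its range is refused whole. The fingers move at their own pace and stop on an object; "newtons" is the grip in N (left out, the last holds). Time passes only in rows, so rows that do not move let the fingers close. It gives the time, the measured TCP pose, the force, the opening and the grip force at its end, in the units of the state.
- env.get_obs(): the state, without advancing time (a new reading comes with each control period).
- imaging.get_image(name): name is "scene" or "top" or "wrist"; returns the picture (480x640x3 uint8, blue, green, red); there is no depth.
- imaging.camera_model(name): a dict with "fovy" (degrees; the focal length in pixels is half the picture's height over the tangent of half this angle, whatever the lens; pixels are square), "cx", "cy" (the principal point, pixels), "position" and "rotation" of the camera in the world. Camera axes: x right, y up, looking along -z (the intrinsics and any distortion apply to the point x, -y, -z); pixel columns grow to the right and rows downward; lengths in m; the calibration is good to about 2 mm. A picture is of the moment at which its call begins: read the wrist's pose just before it. camera_model takes no time and is no camera call; for the wrist camera it gives the pose at the moment of the call.
- env.job_done(): hands the job in; it is judged then, once.
The state is a dict: "time": time; "joint_pos": joint angles; "qvel": joint speeds; "tau": joint torques, N m; "position": TCP position; "orientation": TCP orientation; "ft_force": force on the tool from outside, world axes, zero at the start; "wrist_torque": the same for the moment, N m; "finger_gap": finger opening in m; "gripper_force": force on a finger pad.
Only numpy, scipy, OpenCV 4.12 (cv2) and the standard library are available. Lean on these libraries where they do the work, as an engineer would, in place of code of your own. Each camera call takes 0.05 s, during which the arm holds its last target. There are 200 camera calls.

## Working session

There is one attempt and no reset: what is moved stays moved. The work goes in short steps, Python scripts to look and compute and a tool call to move; the robot and the scene stay as the last step left them, time stands still between calls to the robot, and variables do not carry over. Pictures are saved under pics/ and viewed, at most 10 in all, crops included, and the job is handed in when it is done.

Besides the shell and the picture viewer there is one more tool, called after "Request:" as a command line: name --pt "numbers of a row" for each row, then --argument value for the rest. move_arm: Moves the arm, as the interface text tells. Its arguments: {"type":"object","properties":{"steps":{"type":"array","items":{"type":"array","items":{"type":"number"}}},"newtons":{"type":"number"}},"required":["steps"]}

```bash
mkdir -p pics; ls
python3 - <<'E'
from rig import env, imaging
import cv2,numpy as np
o=env.get_obs(); print({k:np.round(v,3) for k,v in o.items()})
ims=[]
for n in ["scene","top","wrist"]:
    m=imaging.camera_model(n); print(n,m)
    im=imaging.get_image(n); cv2.imwrite(f"pics/{n}0.png",im)
E
```

```text
pics
{'time': np.float64(0.0), 'joint_pos': array([-1.258,  0.707, -0.028,  1.485,  0.022,  0.951, -0.075]), 'qvel': array([ 0.002,  0.   , -0.001, -0.   ,  0.001, -0.002,  0.   ]), 'tau': array([-0.0000e+00, -8.8320e+01,  1.2350e+00, -2.3618e+01,  1.7000e-02,
        6.0000e-03, -0.0000e+00]), 'position': array([0.2  , 0.539, 0.231]), 'orientation': array([-5.540e-01, -3.092e+00,  2.000e-03]), 'ft_force': array([ 0.536,  0.13 , -0.216]), 'wrist_torque': array([0.004, 0.007, 0.002]), 'gripper_force': np.float64(0.0), 'finger_gap': np.float64(0.085)}
scene {'fovy': 50.44728893519786, 'cx': 323.4508948471256, 'cy': 238.02523450259963, 'position': array([-0.26222667, -0.71816927,  0.80026775]), 'rotation': array([ 0.932575  , -0.50694839, -0.85444327])}
top {'fovy': 54.958861227575085, 'cx': 320.5544048952852, 'cy': 239.75926431317353, 'position': array([ 0.4788091 , -0.13432306,  1.42859424]), 'rotation': array([ 0.05600775, -0.07654914, -1.58757734])}
wrist {'fovy': 68.87592368701473, 'cx': 322.58065241411174, 'cy': 237.4427683516317, 'position': array([0.12755198, 0.56533898, 0.37421015]), 'rotation': array([-0.26530949, -0.18316169,  1.20682651])}
```

View pics/scene0.png

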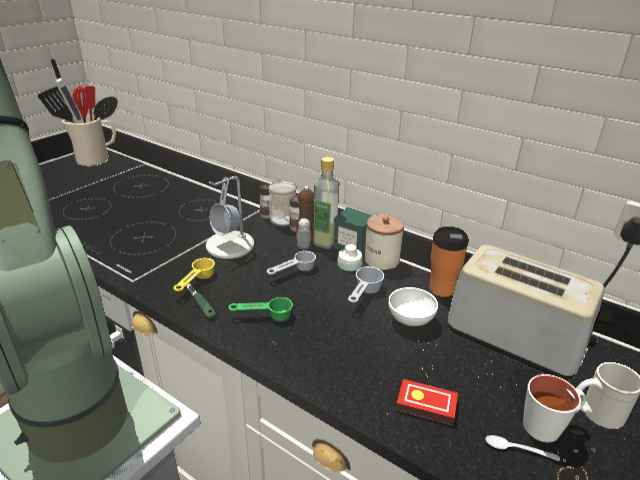

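View pics/top0.png

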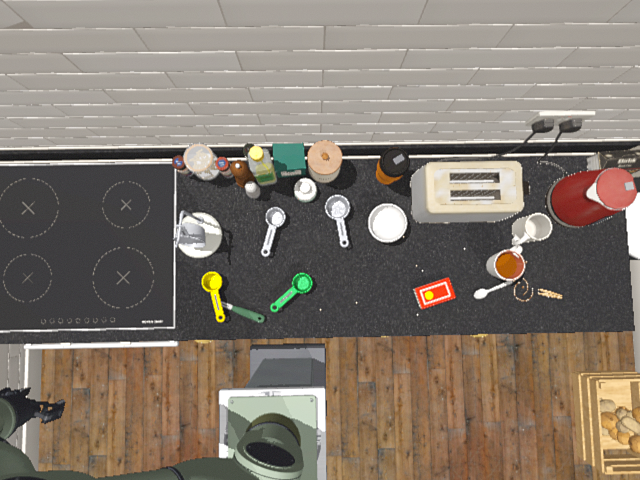

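Candidates:
- Medium cup: steel at scene (370,280) / top (337,207).
- Small cup: steel at scene (305,262) / top (275,217).
- Rejected: yellow at scene (203,268) and green at scene (280,308). The right-hand steel cup looks larger, so it should be the medium one.
- Hook: top (200,235), with the large cup on it.

Next: one close crop and the measurements.

```bash
cat > h.py <<'E'
import numpy as np,cv2
from scipy.spatial.transform import Rotation as R
from rig import env, imaging
def cam(n):
    m=imaging.camera_model(n); f=240/np.tan(np.radians(m['fovy']/2))
    return m,f,R.from_rotvec(m['rotation']).as_matrix(),np.array(m['position'])
def ray(c,u,v):
    m,f,Rm,p=c; d=Rm@np.array([(u-m['cx'])/f,-(v-m['cy'])/f,-1]); return p,d/np.linalg.norm(d)
def onz(c,u,v,z):
    p,d=ray(c,u,v); return p+d*(z-p[2])/d[2]
def proj(c,X):
    m,f,Rm,p=c; q=Rm.T@(np.array(X)-p); return np.array([m['cx']+f*q[0]/-q[2], m['cy']-f*q[1]/-q[2]])
def tri(c1,uv1,c2,uv2):
    p,d=ray(c1,*uv1);q,e=ray(c2,*uv2)
    s=np.linalg.lstsq(np.c_[d,-e],q-p,rcond=None)[0]; a=p+s[0]*d;b=q+s[1]*e
    return (a+b)/2,np.linalg.norm(a-b)
E
python3 - <<'E'
from h import *
t=cv2.imread('pics/top0.png'); s=cv2.imread('pics/scene0.png')
a=cv2.resize(t[185:270,165:365],None,fx=4,fy=4,interpolation=cv2.INTER_CUBIC)
b=cv2.resize(s[170:265,200:300],None,fx=2.7,fy=2.7,interpolation=cv2.INTER_CUBIC)[:256]
d=cv2.resize(s[240:310,260:390],None,fx=3.6,fy=3.6,interpolation=cv2.INTER_CUBIC)
out=np.zeros((600,800,3),np.uint8); out[:340]=a; out[342:342+b.shape[0],:b.shape[1]]=b; out[342:342+d.shape[0],300:300+d.shape[1]]=d
cv2.imwrite('pics/m1.png',out)
c=cam('top')
hsv=cv2.cvtColor(t,cv2.COLOR_BGR2HSV)
m=((hsv[...,2]>80)&(hsv[...,1]<70)).astype(np.uint8)
n,l,st,ce=cv2.connectedComponentsWithStats(m)
for nm,(u,v),z in [('small',(275,217),.033),('med',(337,207),.040)]:
    sub=l[v-25:v+50,u-25:u+25]; ids=[i for i in np.unique(sub) if i and 60<st[i][4]<3000]
    mm=np.isin(l,ids)
    mm[:v-25]=0;mm[v+55:]=0;mm[:,:u-28]=0;mm[:,u+28:]=0
    vv,uu=np.nonzero(mm)
    P=np.array([onz(c,x,y,z)[:2] for x,y in zip(uu,vv)])
    mu=P.mean(0); w=np.linalg.svd(P-mu)[2][0]; w*=np.sign(w[0])
    q=(P-mu)@w; lat=(P-mu)@np.array([-w[1],w[0]])
    print(nm,len(P),'mean',mu.round(4),'yaw',np.arctan2(w[1],w[0]).round(3),'ends',(mu+w*q.min()).round(4),(mu+w*q.max()).round(4),'len',np.ptp(q).round(4),'wid',np.ptp(lat).round(4))
E
```

```text
small 778 mean [ 0.6558 -0.0084] yaw -0.267 ends [0.5486 0.0208] [ 0.7611 -0.0372] len 0.2203 wid 0.1705
med 931 mean [ 0.6822 -0.1977] yaw 0.485 ends [ 0.5842 -0.2494] [ 0.7849 -0.1436] len 0.2269 wid 0.1053
```

View pics/m1.png

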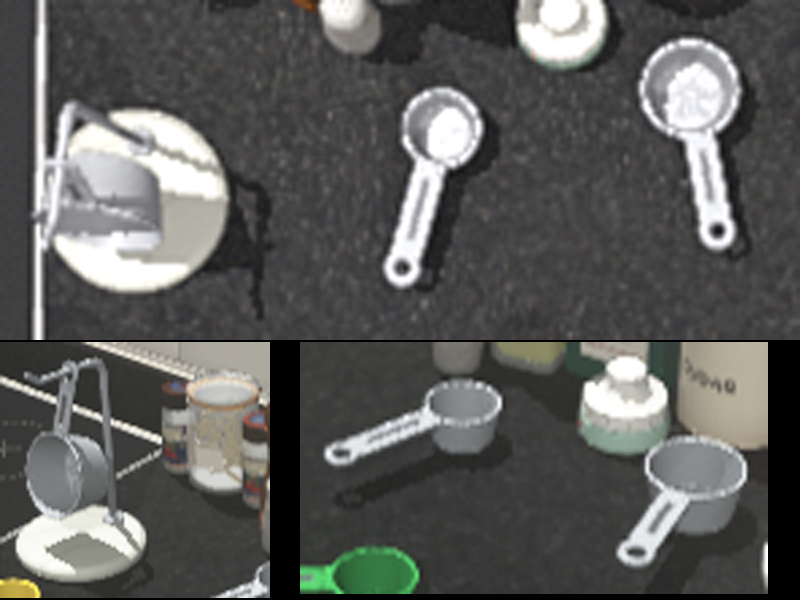

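The crop shows the steel cups:
- Small: rim centre (442,128), eye (402,267).
- Medium: rim (690,89), eye (717,231).
- Foot centre about (138,200).
- Prong from about (68,107) to (40,215) in the top part; tip about (27,377) in the scene part.

The choice is confirmed.

Run:
```python
from h import *
c=cam('top');s=cam('scene')
T=lambda x,y:((x+.5)/4-.5+165,(y+.5)/4-.5+185)
S=lambda x,y:((x+.5)/2.7-.5+200,(y-342+.5)/2.7-.5+170)
D=lambda x,y:((x-300+.5)/3.6-.5+260,(y-342+.5)/3.6-.5+240)
for n,r,e,z,re,rs in [('small',(442,128),(402,267),.033,(341,453),(464,403)),('med',(690,89),(717,231),.04,(635,552),(696,472))]:
    a=onz(c,*T(*r),z);b=onz(c,*T(*e),z);d=a-b
    print(n,a.round(4),b.round(4),np.hypot(*d[:2]).round(4),'yaw',np.arctan2(d[1],d[0]).round(3), 'scene',onz(s,*D(*rs),z).round(4),onz(s,*D(*re),z).round(4))
f=onz(c,*T(138,200),.017);print('foot top',f.round(4)); print('foot scene',onz(s,*S(81,541),.017).round(4))
rb=onz(c,*T(150,145),.017);print('rodbase',rb.round(4), 'scene',onz(s,*S(112,520),.017).round(4))
for nm,t,q in [('corner',(70,108),(102,363)),('tip',(40,215),(27,377))]:
    print(nm,[x.round(4) for x in tri(c,T(*t),s,S(*q))],onz(c,*T(*t),.21).round(4),onz(s,*S(*q),.21).round(4))
tt=cv2.imread('pics/top0.png'); ss=cv2.imread('pics/scene0.png')
out=np.zeros((600,800,3),np.uint8)
out[:,:400]=cv2.resize(tt[205:265,170:210],(400,600),interpolation=cv2.INTER_CUBIC)
out[:,400:]=cv2.resize(ss[170:245,203:253],(400,600),interpolation=cv2.INTER_CUBIC)
cv2.imwrite('pics/m2.png',out)
```

```text
small [ 0.6695 -0.0166  0.033 ] [0.5641 0.0147 0.033 ] 0.11 yaw -0.288 scene [ 0.6697 -0.0183  0.033 ] [0.5628 0.0129 0.033 ]
med [ 0.6953 -0.2057  0.04  ] [ 0.5867 -0.2238  0.04  ] 0.1101 yaw 0.165 scene [ 0.6904 -0.2104  0.04  ] [ 0.5859 -0.2253  0.04  ]
foot top [0.62   0.2178 0.017 ]
foot scene [0.612  0.2114 0.017 ]
rodbase [0.6623 0.2088 0.017 ] scene [0.6641 0.2153 0.017 ]
corner [array([0.6642, 0.2154, 0.2052]), np.float64(0.0021)] [0.6628 0.2149 0.21  ] [0.6573 0.207  0.21  ]
tip [array([0.5888, 0.2374, 0.2103]), np.float64(0.0089)] [0.5918 0.2341 0.21  ] [0.5871 0.242  0.21  ]
```

View pics/m2.png

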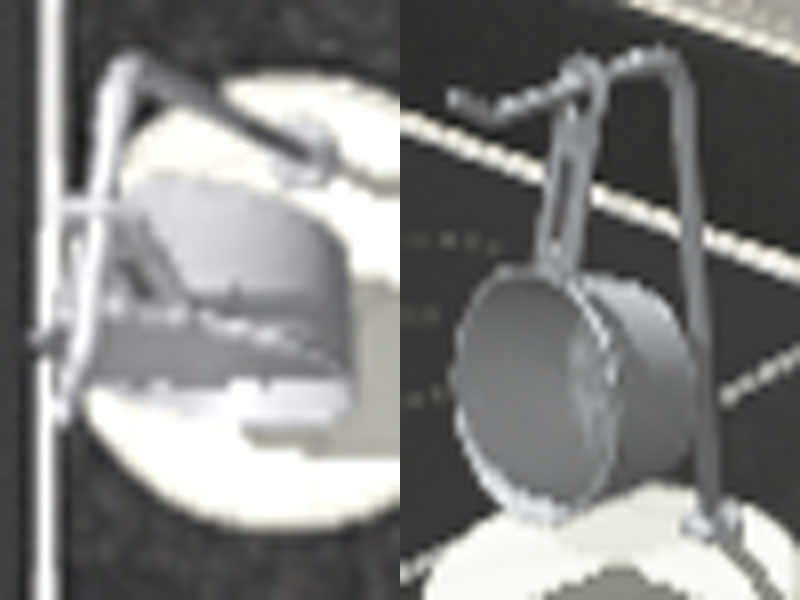

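Run:
```python
from h import *
c=cam('top');s=cam('scene')
T=lambda x,y:((x+.5)/10-.5+170,(y+.5)/10-.5+205)
S=lambda x,y:((x+.5)/8-.5+203,(y+.5)/8-.5+170)
for nm,t,q in [('corner',(122,70),(662,60)),('tip',(62,410),(455,98)),('rodbase',(305,155),(712,520))]:
    print(nm,[x.round(4) for x in tri(c,T(*t),s,S(*q))])
for nm,t,z in [('tip',(62,410),.2215),('mid',(97,220),.21),('corner',(125,75),.208),('rodb',(305,155),.019)]: print('top',nm,onz(c,*T(*t),z).round(4))
for nm,t,z in [('tip',(455,98),.2215),('bend',(490,115),.21),('eye',(575,85),.21),('corner',(650,62),.21),('rodb',(712,520),.019)]: print('scene',nm,onz(s,*S(*t),z).round(4))
# foot circle
for n,cc in (('top',c),('scene',s)):
    im=cv2.imread(f'pics/{n}0.png'); h=cv2.cvtColor(im,cv2.COLOR_BGR2HSV)
    m=((h[...,2]>205)&(h[...,1]<60)&(im[...,0]<im[...,2]+5)).astype(np.uint8)
    u,v=proj(cc,[.617,.215,.017]).astype(int); z=np.zeros_like(m); z[v-35:v+35,u-35:u+35]=m[v-35:v+35,u-35:u+35]
    nn,l,st,_=cv2.connectedComponentsWithStats(z); k=1+st[1:,4].argmax(); 
    p=np.argwhere(l==k)[:,::-1]; hull=cv2.convexHull(p.astype(np.float32))[:,0]
    P=np.array([onz(cc,x,y,.016)[:2] for x,y in hull])
    A=np.c_[2*P,np.ones(len(P))]; x=np.linalg.lstsq(A,(P**2).sum(1),rcond=None)[0]
    print(n,'foot',x[:2].round(4),'r',np.sqrt(x[2]+x[0]**2+x[1]**2).round(4),len(P))
```

```text
corner [array([0.6982, 0.1559, 0.222 ]), np.float64(0.1335)]
tip [array([0.6086, 0.168 , 0.2386]), np.float64(0.1302)]
rodbase [array([0.7016, 0.147 , 0.0398]), np.float64(0.1467)]
top tip [0.5719 0.2275 0.2215]
top mid [0.6231 0.2222 0.21  ]
top corner [0.662  0.2156 0.208 ]
top rodb [0.6647 0.2146 0.019 ]
scene tip [0.6551 0.1243 0.2215]
scene bend [0.6705 0.1229 0.21  ]
scene eye [0.7064 0.1159 0.21  ]
scene corner [0.7369 0.1078 0.21  ]
scene rodb [0.7573 0.0988 0.019 ]
top foot [0.667 0.523] r 0.2353 5
scene foot [0.6129 0.2191] r 0.0651 19
```

Request:
move_arm --pt "1 0.04 -0.04 0.02 0 0 0" --pt "1 0.04 -0.04 0.02 0 0 0" --pt "1 0.04 -0.04 0.02 0 0 0" --pt "1 0.03 -0.04 0 0 0 0" --pt "1 0.03 -0.04 0 0 0 0" --pt "1 0.03 -0.04 0 0 0 0" --pt "1 0.03 -0.04 0 0 0 0" --pt "1 0.03 -0.04 0 0 0 0"

```text
time: 0.82
position: [0.4088, 0.2873, 0.273]
orientation: [-0.554, -3.092, 0.0]
ft_force: [1.5, 0.8, -0.4]
finger_gap: 0.0856
gripper_force: 0.0
```

Run:
```python
from h import *
c=cam('top');s=cam('scene')
T=lambda x,y:((x+.5)/10-.5+170,(y+.5)/10-.5+205)
S=lambda x,y:((x-400+.5)/8-.5+203,(y+.5)/8-.5+170)
for nm,t,q in [('corner',(122,70),(662,60)),('tip',(62,410),(455,98)),('rodbase',(305,155),(712,520))]:
    print(nm,[x.round(4) for x in tri(c,T(*t),s,S(*q))])
for nm,t,z in [('tip',(455,98),.2215),('bend',(490,115),.21),('eye',(575,85),.21),('corner',(650,62),.21),('rodb',(712,520),.019)]: print('scene',nm,onz(s,*S(*t),z).round(4))
print(env.get_obs()['joint_pos'].round(3))
```

```text
corner [array([0.6626, 0.2182, 0.206 ]), np.float64(0.0032)]
tip [array([0.5723, 0.2268, 0.2223]), np.float64(0.0012)]
rodbase [array([0.6645, 0.214 , 0.0209]), np.float64(0.0004)]
scene tip [0.5737 0.2276 0.2215]
scene bend [0.5882 0.2276 0.21  ]
scene eye [0.6226 0.2223 0.21  ]
scene corner [0.6518 0.2155 0.21  ]
scene rodb [0.6669 0.2161 0.019 ]
[-0.639  0.542 -0.065  1.683  0.042  0.917  0.496]
```

Request:
move_arm --pt "0.6 0.018 -0.0387 0 0 0 0.039" --pt "0.6 0.018 -0.0387 0 0 0 0.039" --pt "0.6 0.018 -0.0387 0 0 0 0.039" --pt "0.6 0.018 -0.0387 0 0 0 0.039" --pt "0.6 0.018 -0.0387 0 0 0 0.039" --pt "0.6 0.018 -0.0387 0 0 0 0.039" --pt "0.6 0.018 -0.0387 0 0 0 0.039" --pt "0.6 0.018 -0.0387 0 0 0 0.039"

```text
time: 1.48
position: [0.5491, -0.0153, 0.2729]
orientation: [-0.065, -3.141, 0.0]
ft_force: [0.1, 0.6, 0.5]
finger_gap: 0.0512
gripper_force: 0.0
```

Request:
move_arm --pt "0.6 0.018 -0.0387 -0.03 0 0 0.039" --pt "0.6 0.018 -0.0387 -0.03 0 0 0.039" --pt "0.6 0.018 -0.0387 -0.03 0 0 0.039" --pt "0.6 0.018 -0.0387 -0.03 0 0 0.039" --pt "0.6 0.018 -0.0387 -0.03 0 0 0.039" --pt "0.6 0 0 0 0 0 0" --pt "0.6 0 0 0 0 0 0"

```text
time: 2.07
position: [0.6198, -0.1691, 0.151]
orientation: [0.235, -3.13, -0.001]
ft_force: [-0.5, 0.2, 0.3]
finger_gap: 0.0513
gripper_force: 0.0
```

Request:
move_arm --pt "0.6 0.007 -0.0156 -0.03 0 0 0" --pt "0.6 0.007 -0.0156 -0.03 0 0 0" --pt "0.6 0.007 -0.0156 -0.01 0 0 0" --pt "0.6 0 0 0 0 0 0" --pt "0.6 0 0 0 0 0 0"

```text
time: 2.48
position: [0.6416, -0.2138, 0.0832]
orientation: [0.239, -3.132, -0.001]
ft_force: [0.3, 0.6, 0.5]
finger_gap: 0.0512
gripper_force: 0.0
```

Run:
```python
from h import *
o=env.get_obs(); print(o['position'].round(4),o['joint_pos'].round(3))
c=cam('wrist'); im=imaging.get_image('wrist')
for X in [o['position'],[.5865,-.2245,.04],[.693,-.208,.04]]: print(proj(c,X).round(1))
cv2.imwrite('pics/w1.png',im)
```

```text
[ 0.6416 -0.2138  0.0832] [ 0.366  1.048 -0.228  1.204  0.249  0.916  1.82 ]
[323.1 304.8]
[318.8 169.7]
[319.5 346.1]
```

View pics/w1.png

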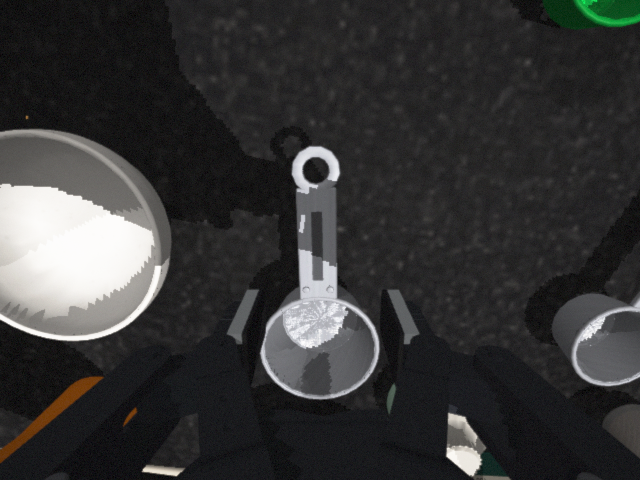

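The wrist view shows the medium cup's eye at (317,168) and rim centre at (320,347). Both are within 1 mm of the prediction and lie between the fingers.

Request:
move_arm --pt "0.6 0 -0.002 -0.02 0 0 0" --pt "0.6 0 0 -0.02 0 0 0" --pt "0.6 0 0 -0.012 0 0 0" --pt "0.6 0 0 0 0 0 0" --pt "0 0 0 0 0 0 0" --pt "0 0 0 0 0 0 0" --pt "0 0 0 0 0 0 0" --pt "0 0 0 0 0 0 0" --newtons 60

```text
time: 3.2
position: [0.6419, -0.2164, 0.0325]
orientation: [-0.239, 3.131, -0.001]
ft_force: [-3.5, 0.9, 7.9]
finger_gap: 0.0196
gripper_force: 58.5
```

Request:
move_arm --pt "0 0 0 0 0 0 0" --pt "0 -0.01 0 0.03 0 0 0" --pt "0 -0.02 0.01 0.04 0 0 0" --pt "0 -0.02 0.02 0.04 0 0 0" --pt "0 -0.02 0.02 0.04 0 0 0" --pt "0 -0.02 0.02 0.04 0 0 0" --pt "0 -0.02 0.02 0.04 0 0 0" --pt "0 -0.02 0.02 0.02 0 0 0"

```text
time: 3.87
position: [0.5252, -0.1189, 0.2573]
orientation: [-0.238, 3.128, -0.002]
ft_force: [1.3, 0.9, -1.1]
finger_gap: 0.0197
gripper_force: 59.3
```

Run:
```python
from h import *
o=env.get_obs(); print(o['position'].round(4),o['joint_pos'].round(3),o['finger_gap'])
```

```text
[ 0.5252 -0.1189  0.2573] [ 0.302  0.625 -0.258  1.579  0.184  0.958  1.708] 0.019715980857219012
```

```bash
cat >> h.py <<'E'
def target(psi,t):
    xd=np.array([np.cos(psi),np.sin(psi),0]); Z=np.array([0,0,1.])
    tz=xd*np.cos(t)-Z*np.sin(t); tx=xd*np.sin(t)+Z*np.cos(t)
    return np.c_[tx,np.cross(tz,tx),tz]
E
python3 - <<'E'
from h import *
o=env.get_obs(); Rc=R.from_rotvec(o['orientation']).as_matrix(); print(Rc.round(3))
rv=R.from_matrix(target(-.127,np.radians(20))@Rc.T).as_rotvec(); a=np.linalg.norm(rv); print(rv.round(3),a,rv/a*.12)
E
```

```text
[[-0.989 -0.151  0.004]
 [-0.151  0.989 -0.001]
 [-0.004 -0.002 -1.   ]]
[-1.687 -0.019  2.375] 2.9128881671607414 [-0.06948036 -0.00076757  0.09783604]
```

Request:
move_arm --pt "0 -0.01 0.02 0.005 -0.069 0 0.098" --pt "0 -0.01 0.02 0.005 -0.069 0 0.098" --pt "0 -0.01 0.02 0.005 -0.069 0 0.098"

```text
time: 4.12
position: [0.495, -0.0587, 0.2701]
orientation: [0.696, -3.033, 0.327]
ft_force: [1.3, 0.8, -1.9]
finger_gap: 0.0192
gripper_force: 59.2
```

Run:
```python
from h import *
o=env.get_obs(); print(o['position'].round(4),o['joint_pos'].round(3),o['qvel'].round(2))
```

```text
[ 0.495  -0.0587  0.2701] [ 0.049  0.535 -0.212  1.748  0.408  0.903  1.628] [-1.08 -0.31  0.17  0.63  0.91 -0.11 -0.41]
```

Request:
move_arm --pt "0 -0.006 0.01 0.005 -0.069 0 0.098" --pt "0 -0.006 0.01 0.005 -0.069 0 0.098" --pt "0 -0.006 0.01 0.005 -0.069 0 0.098" --pt "0 -0.006 0.01 0.005 -0.069 0 0.098" --pt "0 -0.006 0.01 0.005 -0.069 0 0.098" --pt "0 0 0 0.005 -0.069 0 0.098" --pt "0 0 0 0 -0.069 0 0.098" --pt "0 0 0 0 -0.069 0 0.098"

```text
time: 4.78
position: [0.4656, -0.0084, 0.2995]
orientation: [1.735, -2.313, 1.091]
ft_force: [0.9, -1.3, -1.1]
finger_gap: 0.0192
gripper_force: 59.3
```

```bash
cat > st.py <<'E'
from h import *
import sys
t=float(sys.argv[1]); psi=float(sys.argv[2]) if len(sys.argv)>2 else -.127
o=env.get_obs(); Rc=R.from_rotvec(o['orientation']).as_matrix(); print('pos',o['position'].round(4),'q',o['joint_pos'].round(3),'f',o['ft_force'].round(1),'t',o['time'])
rv=R.from_matrix(target(psi,np.radians(t))@Rc.T).as_rotvec(); print('toolz',Rc[:,2].round(3),'toolx',Rc[:,0].round(3),'remaining',rv.round(3),np.linalg.norm(rv).round(3))
E
python3 st.py 20
```

```text
pos [ 0.4656 -0.0084  0.2995] q [-0.424  0.471 -0.14   2.112  1.096  0.92   1.452] f [ 0.9 -1.3 -1.1] t 4.7833
toolz [ 0.358 -0.557 -0.75 ] toolx [-0.369 -0.822  0.434] remaining [-0.912 -0.015  1.301] 1.589
```

Request:
move_arm --pt "0 0.006 0.005 0 -0.069 0 0.098" --pt "0 0.006 0.005 0 -0.069 0 0.098" --pt "0 0.006 0.005 0 -0.069 0 0.098" --pt "0 0.006 0.005 0 -0.069 0 0.098" --pt "0 0.006 0.005 0 -0.069 0 0.098" --pt "0 0.006 0.005 0 -0.069 0 0.098" --pt "0 0 0 0 -0.069 0 0.098" --pt "0 0 0 0 -0.069 0 0.098"

```text
time: 5.45
position: [0.5072, 0.0287, 0.2952]
orientation: [2.331, -1.219, 1.566]
ft_force: [0.8, -0.4, -0.8]
finger_gap: 0.0191
gripper_force: 60.2
```

```bash
python3 st.py 20
```

```text
pos [0.5072 0.0287 0.2952] q [-0.472  0.644 -0.323  2.448  1.803  1.244  1.298] f [ 0.8 -0.4 -0.8] t 5.45
toolz [ 0.746 -0.468 -0.474] toolx [ 0.161 -0.564  0.81 ] remaining [-0.401 -0.011  0.592] 0.715
```

Request:
move_arm --pt "0 -0.003 0.025 0 0 0 0" --pt "0 -0.003 0.025 0 -0.05 0 0.07" --pt "0 -0.003 0.025 0 -0.06 0 0.08" --pt "0 0 0.025 0 -0.06 0 0.09" --pt "0 0 0.025 0 -0.06 0 0.09" --pt "0 0 0.02 0 -0.06 0 0.09" --pt "0 0 0 0 -0.06 0 0.09"

```text
time: 6.03
position: [0.4988, 0.1737, 0.2917]
orientation: [2.483, -0.46, 1.699]
ft_force: [-0.3, 0.3, -0.4]
finger_gap: 0.0197
gripper_force: 60.2
```

```bash
python3 st.py 20
```

```text
pos [0.4988 0.1737 0.2917] q [-0.509  0.835 -0.816  2.45   1.74   1.744  1.612] f [-0.3  0.3 -0.4] t 6.0333
toolz [ 0.894 -0.248 -0.374] toolx [ 0.333 -0.191  0.923] remaining [-0.094 -0.015  0.178] 0.202
```

Request:
move_arm --pt "0 0 0.015 -0.01 -0.047 -0.008 0.089" --pt "0 0 0.015 -0.01 -0.047 -0.008 0.089" --pt "0 0 0.015 -0.01 0 0 0" --pt "0 0 0.01 -0.02 0 0 0" --pt "0 0 0 -0.02 0 0 0" --pt "0 0 0 -0.02 0 0 0" --pt "0 0 0 0 0 0 0"

```text
time: 6.62
position: [0.5071, 0.2308, 0.2045]
orientation: [2.501, -0.233, 1.727]
ft_force: [0.1, -0.6, -0.3]
finger_gap: 0.0194
gripper_force: 60.4
```

```bash
python3 st.py 20
```

```text
pos [0.5071 0.2308 0.2045] q [-0.535  1.144 -0.899  2.411  1.867  2.019  1.633] f [ 0.1 -0.6 -0.3] t 6.6167
toolz [ 0.921 -0.163 -0.355] toolx [ 0.348 -0.072  0.935] remaining [-0.012 -0.012  0.052] 0.054
```

Request:
move_arm --pt "0 0.008 0 -0.004 0 0 0.015" --pt "0 0.008 0 -0.004 0 0 0.015" --pt "0 0.008 0 -0.005 -0.01 -0.01 0.015" --pt "0 0.004 0 -0.004 0 0 0" --pt "0 0 0 0 0 0 0"

```text
time: 7.03
position: [0.5359, 0.2301, 0.1901]
orientation: [2.509, -0.173, 1.756]
ft_force: [0.3, -0.6, -0.6]
finger_gap: 0.0195
gripper_force: 60.4
```

```bash
python3 st.py 20
python3 - <<'E'
from h import *
o=env.get_obs();Rc=R.from_rotvec(o['orientation']).as_matrix();e=o['position']+.056*Rc[:,0]-.0055*Rc[:,2]
tip=[.5717,.2275,.2215];bend=[.5853,.226,.21];back=[.6467,.218,.21]
print('eye',e.round(4))
c=cam('wrist');im=imaging.get_image('wrist')
for n,X in [('eye',e),('tip',tip),('bend',bend),('back',back)]: print(n,proj(c,X).round(1))
cv2.imwrite('pics/w2.png',im)
s=imaging.get_image('scene');t=imaging.get_image('top');cv2.imwrite('pics/s2.png',s);cv2.imwrite('pics/t2.png',t)
for n in('scene','top'):print(n,[proj(cam(n),X).round(1) for X in (e,tip,bend)])
E
```

```text
pos [0.5359 0.2301 0.1901] q [-0.476  1.174 -0.846  2.383  2.026  2.001  1.72 ] f [ 0.3 -0.6 -0.6] t 7.0333
toolz [ 0.931 -0.126 -0.343] toolx [ 0.339 -0.05   0.939] remaining [-0.004 -0.     0.008] 0.009
eye [0.5497 0.228  0.2446]
eye [321.7 183.3]
tip [316.9 203.9]
bend [316.9 208.5]
back [317.6 158.6]
scene [array([201.7, 176.7]), array([208.9, 182.1]), array([213.4, 184.5])]
top [array([172.8, 253.5]), array([175.8, 245.6]), array([177.7, 240.8])]
```

View pics/w2.png

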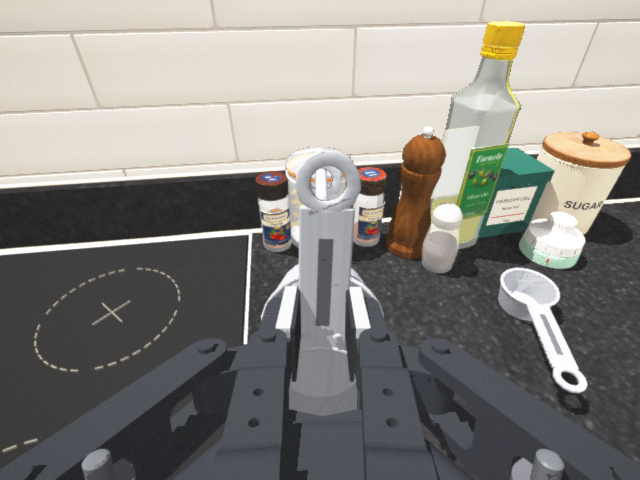

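Run:
```python
from h import *
w=cv2.imread('pics/w2.png');s=cv2.imread('pics/s2.png');t=cv2.imread('pics/t2.png')
out=np.zeros((600,800,3),np.uint8)
out[:,:400]=cv2.resize(w[130:280,280:380],(400,600),interpolation=cv2.INTER_CUBIC)
out[:300,400:]=cv2.resize(s[160:205,185:245],(400,300),interpolation=cv2.INTER_CUBIC)
out[300:,400:]=cv2.resize(t[225:270,155:215],(400,300),interpolation=cv2.INTER_CUBIC)
cv2.imwrite('pics/m3.png',out)
o=env.get_obs();print(proj(cam('wrist'),o['position']))
```

```text
[321.77222586 304.27358279]
```

View pics/m3.png

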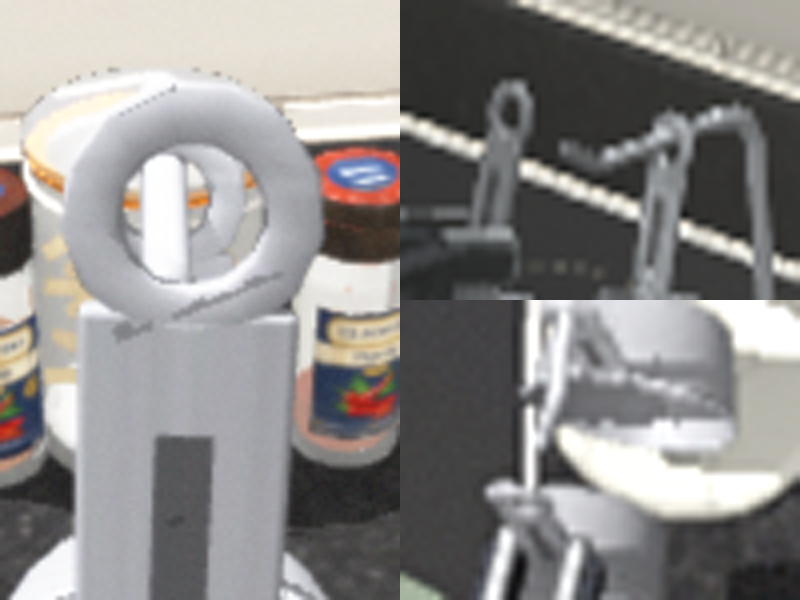

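The wrist crop shows the eye hole at about (329,183) and the prong seen end-on at x≈321.4. The eye therefore needs to go 3 mm in +y and 4.5 mm down before I thread it.

Request:
move_arm --pt "0 0 0.003 -0.0045 0 0 0" --pt "0 0 0 0 0 0 0" --pt "0 0.005 -0.0006 -0.0042 0 0 0" --pt "0 0.005 -0.0006 -0.0042 0 0 0" --pt "0 0.005 -0.0006 -0.0042 0 0 0" --pt "0 0.005 -0.0006 -0.0042 0 0 0" --pt "0 0.003 -0.0004 -0.0025 0 0 0" --pt "0 0 0 0 0 0 0"

```text
time: 7.85
position: [0.5588, 0.2301, 0.1652]
orientation: [2.509, -0.172, 1.754]
ft_force: [-1.2, -0.7, -0.2]
finger_gap: 0.0196
gripper_force: 60.4
```

```bash
python3 st.py 20
python3 - <<'E'
from h import *
o=env.get_obs();Rc=R.from_rotvec(o['orientation']).as_matrix();e=o['position']+.056*Rc[:,0]-.0055*Rc[:,2]
print('eye',e.round(4))
w=imaging.get_image('wrist');s=imaging.get_image('scene');
out=np.zeros((600,800,3),np.uint8)
out[:,:400]=cv2.resize(w[130:280,280:380],(400,600),interpolation=cv2.INTER_CUBIC)
out[:,400:]=cv2.resize(s[160:235,190:240],(400,600),interpolation=cv2.INTER_CUBIC)
cv2.imwrite('pics/m4.png',out)
E
```

```text
pos [0.5588 0.2301 0.1652] q [-0.442  1.217 -0.798  2.321  2.128  1.968  1.772] f [-1.2 -0.7 -0.2] t 7.85
toolz [ 0.931 -0.125 -0.344] toolx [ 0.34  -0.049  0.939] remaining [-0.003 -0.001  0.008] 0.008
eye [0.5728 0.2281 0.2197]
```

View pics/m4.png

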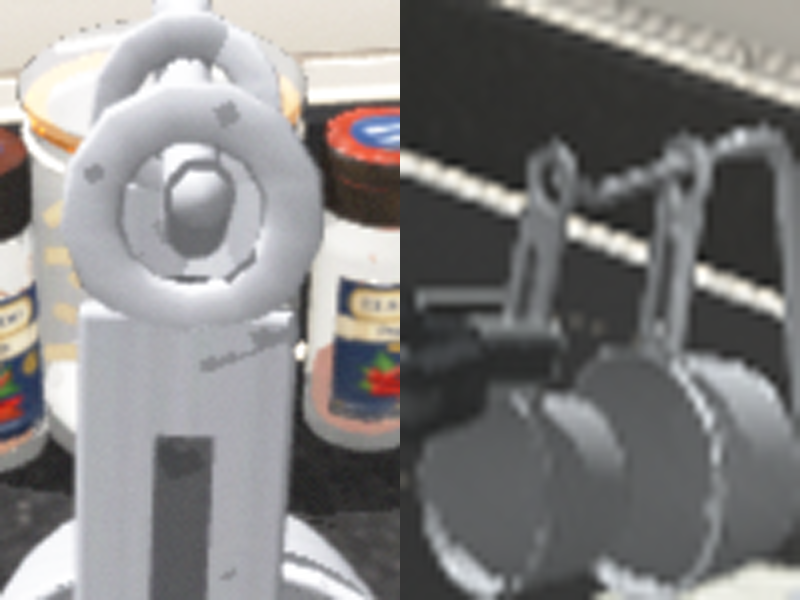

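The prong tip sits dead centre in the hole, at crop (199,215) against hole centre (196,214). Continuing to the bend, then back along the level part.

Request:
move_arm --pt "0 0.0042 -0.0005 -0.0035 0 0 0" --pt "0 0.0042 -0.0005 -0.0035 0 0 0" --pt "0 0.0042 -0.0005 -0.0035 0 0 0" --pt "0 0.004 -0.0005 -0.0005 0 0 0" --pt "0 0.004 -0.0005 -0.0005 0 0 0" --pt "0 0 0 0 0 0 0"

```text
time: 8.45
position: [0.5796, 0.2278, 0.1543]
orientation: [2.509, -0.172, 1.755]
ft_force: [-0.5, 0.3, -1.1]
finger_gap: 0.0195
gripper_force: 60.4
```

```bash
cat > eye.py <<'E'
from h import *
import sys
L=float(sys.argv[1]) if len(sys.argv)>1 else .056; d=float(sys.argv[2]) if len(sys.argv)>2 else .0055
o=env.get_obs();Rc=R.from_rotvec(o['orientation']).as_matrix();e=o['position']+L*Rc[:,0]-d*Rc[:,2]
print('eye',e.round(4),'f',o['ft_force'].round(1),'tq',o['wrist_torque'].round(2),'tilt',np.degrees(np.arcsin(-Rc[2,2])).round(1))
E
python3 eye.py
```

```text
eye [0.5935 0.2257 0.2088] f [-0.5  0.3 -1.1] tq [ 0.21  1.24 -0.01] tilt 20.1
```

Request:
move_arm --pt "0 0.0041 -0.0004 -0.0003 0.0026 -0.0202 0" --pt "0 0.0041 -0.0004 -0.0003 0.0026 -0.0202 0" --pt "0 0.0041 -0.0004 -0.0003 0.0026 -0.0202 0" --pt "0 0.0041 -0.0004 -0.0003 0.0026 -0.0202 0" --pt "0 0.0041 -0.0004 -0.0003 0.0026 -0.0202 0" --pt "0 0.0041 -0.0004 -0.0003 0.0026 -0.0202 0" --pt "0 0 0 0 0 0 0"

```text
time: 9.03
position: [0.6039, 0.2257, 0.152]
orientation: [2.413, -0.192, 1.916]
ft_force: [-0.2, -0.3, -2.2]
finger_gap: 0.0196
gripper_force: 60.4
```

```bash
python3 eye.py
python3 - <<'E'
from h import *
w=imaging.get_image('wrist');s=imaging.get_image('scene');
out=np.zeros((600,800,3),np.uint8)
out[:,:400]=cv2.resize(w[110:260,280:380],(400,600),interpolation=cv2.INTER_CUBIC)
out[:,400:]=cv2.resize(s[165:240,203:253],(400,600),interpolation=cv2.INTER_CUBIC)
cv2.imwrite('pics/m5.png',out)
E
```

```text
eye [0.611  0.2228 0.2077] f [-0.2 -0.3 -2.2] tq [ 0.13  1.33 -0.02] tilt 13.2
```

View pics/m5.png

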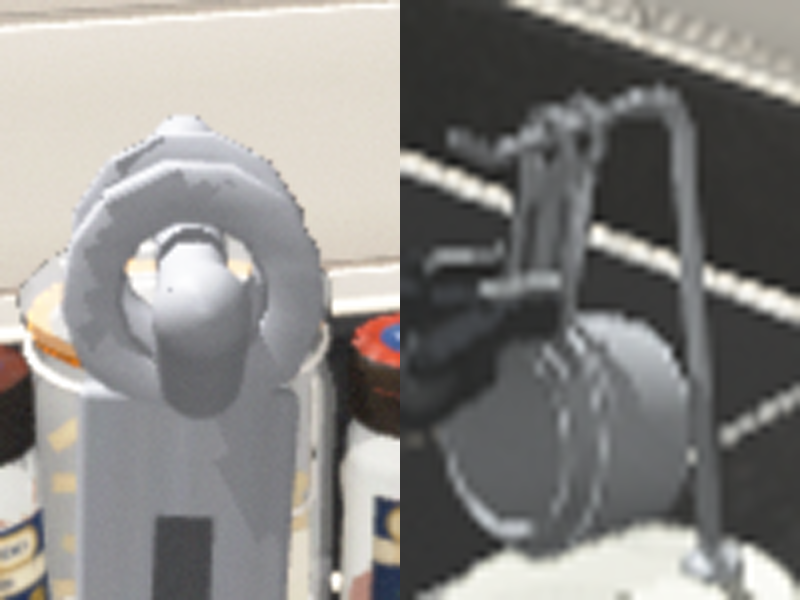

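The medium is on the prong and entering the large bowl. I'll advance slowly until it makes contact.

Request:
move_arm --pt "0 0.0015 -0.0002 0 0 0 0" --pt "0 0.0015 -0.0002 0 0 0 0" --pt "0 0 0 0 0 0 0"

```text
time: 9.38
position: [0.6067, 0.2253, 0.1527]
orientation: [2.414, -0.193, 1.914]
ft_force: [-0.0, -0.0, -1.1]
finger_gap: 0.0195
gripper_force: 60.4
```

Request:
move_arm --pt "0 0.0015 -0.0002 0 0 0 0" --pt "0 0.0015 -0.0002 0 0 0 0" --pt "0 0 0 0 0 0 0"

```text
time: 9.63
position: [0.6098, 0.2249, 0.1526]
orientation: [2.414, -0.193, 1.914]
ft_force: [0.2, 0.5, -1.9]
finger_gap: 0.0198
gripper_force: 60.4
```

```bash
python3 eye.py
```

```text
eye [0.617  0.222  0.2083] f [ 0.2  0.5 -1.9] tq [ 0.15  1.35 -0.01] tilt 13.3
```

Request:
move_arm --pt "0 0.001 -0.0001 0 0 0 0" --pt "0 0.001 -0.0001 0 0 0 0" --pt "0 0 0 0 0 0 0"

```text
time: 9.88
position: [0.6117, 0.2248, 0.1525]
orientation: [2.414, -0.192, 1.914]
ft_force: [-0.3, 0.4, -0.9]
finger_gap: 0.0197
gripper_force: 60.5
```

Request:
move_arm --pt "0 0.001 -0.0001 0 0 0 0" --pt "0 0.001 -0.0001 0 0 0 0" --pt "0 0 0 0 0 0 0"

```text
time: 10.13
position: [0.6136, 0.2246, 0.1525]
orientation: [2.414, -0.192, 1.914]
ft_force: [-0.8, -0.2, -1.0]
finger_gap: 0.0197
gripper_force: 60.9
```

```bash
python3 eye.py;  python3 - <<'E'
from h import *
w=imaging.get_image('wrist');s=imaging.get_image('scene');
out=np.zeros((600,800,3),np.uint8)
out[:,:400]=cv2.resize(w[110:260,280:380],(400,600),interpolation=cv2.INTER_CUBIC)
out[:,400:]=cv2.resize(s[165:240,203:253],(400,600),interpolation=cv2.INTER_CUBIC)
cv2.imwrite('pics/m6.png',out)
E
```

```text
eye [0.6209 0.2217 0.2082] f [-0.8 -0.2 -1. ] tq [ 0.12  1.38 -0.1 ] tilt 13.3
```

Request:
move_arm --pt "0 0.001 -0.0001 0 0 0 0" --pt "0 0.001 -0.0001 0 0 0 0" --pt "0 0 0 0 0 0 0"

```text
time: 10.48
position: [0.6156, 0.2244, 0.1525]
orientation: [2.415, -0.192, 1.914]
ft_force: [-0.9, -0.0, -1.5]
finger_gap: 0.0196
gripper_force: 60.7
```

Request:
move_arm --pt "0 0.001 -0.0001 0 0 0 0" --pt "0 0 0 0 0 0 0" --pt "0 0 0 0 0 0 0"

```text
time: 10.73
position: [0.6165, 0.2243, 0.1525]
orientation: [2.414, -0.192, 1.914]
ft_force: [-0.3, -0.8, -1.9]
finger_gap: 0.0196
gripper_force: 60.7
```

```bash
python3 eye.py
python3 - <<'E'
from h import *
# where is large cup base (back side) in scene: compare old/new frames by template shift
a=cv2.imread('pics/scene0.png');b=imaging.get_image('scene');cv2.imwrite('pics/s7.png',b)
for nm,(x0,y0,x1,y1) in {'largebowl_back':(274-50,203,241,222),'rod':(236,178,244,232),'foot':(205,236,255,258)}.items():
    t=a[y0:y1,x0:x1]; r=cv2.matchTemplate(cv2.resize(b[y0-6:y1+6,x0-6:x1+6],None,fx=4,fy=4,interpolation=2),cv2.resize(t,None,fx=4,fy=4,interpolation=2),cv2.TM_CCOEFF_NORMED)
    _,m,_,l=cv2.minMaxLoc(r);print(nm,m,np.array(l)/4-6)
E
```

```text
eye [0.6238 0.2214 0.2082] f [-0.3 -0.8 -1.9] tq [ 0.23  1.34 -0.05] tilt 13.3
largebowl_back 0.6592501401901245 [ 4. -2.]
rod 0.7798078060150146 [0.25 0.  ]
foot 0.8945404291152954 [ 0.  -0.5]
```

Request:
move_arm --pt "0 0 0 -0.001 0 0 0" --pt "0 0 0 -0.001 0 0 0" --pt "0 0 0 0 0 0 0" --pt "0.3 0 0 0 0 0 0" --pt "0.5 0 0 0 0 0 0" --pt "0.5 0 0 0 0 0 0" --pt "0.5 0 0 0 0 0 0" --pt "0.5 0 0 0 0 0 0"

```text
time: 11.45
position: [0.6165, 0.2243, 0.1505]
orientation: [2.415, -0.192, 1.914]
ft_force: [0.1, 0.5, -0.5]
finger_gap: 0.0428
gripper_force: 0.0
```

```bash
python3 eye.py
```

```text
eye [0.6237 0.2214 0.2062] f [ 0.1  0.5 -0.5] tq [ 0.13  1.02 -0.01] tilt 13.3
```

Request:
move_arm --pt "0.5 -0.0097 0.0012 0.0023 0 0 0" --pt "0.5 -0.0097 0.0012 0.0023 0 0 0" --pt "0.5 -0.0097 0.0012 0.0023 0 0 0" --pt "0.5 -0.0097 0.0012 0.0023 0 0 0" --pt "0.5 -0.0097 0.0012 0.0023 0 0 0" --pt "0.5 -0.0097 0.0012 0.0023 0 0 0" --pt "0.5 0 0 0 0 0 0" --pt "0.5 0 0 0 0 0 0"

```text
time: 12.12
position: [0.5584, 0.2321, 0.1643]
orientation: [2.415, -0.191, 1.915]
ft_force: [0.6, -0.4, -0.3]
finger_gap: 0.0424
gripper_force: 0.0
```

Request:
move_arm --pt "0 0.002 0 0.0085 0 0 0" --pt "0 0.002 0 0.0085 0 0 0" --pt "0 0.002 -0.001 0.0083 0 0 0" --pt "0 0 0 0 0 0 0" --pt "0 0 0 0 0 0 0" --pt "0 0 0 0 0 0 0"

```text
time: 12.62
position: [0.5645, 0.2304, 0.1897]
orientation: [2.414, -0.193, 1.914]
ft_force: [0.4, -0.1, 0.2]
finger_gap: -0.0002
gripper_force: 0.0
```

```bash
python3 eye.py .030
python3 - <<'E'
from h import *
b=imaging.get_image('scene');w=imaging.get_image('wrist');cv2.imwrite('pics/s8.png',b);cv2.imwrite('pics/w8.png',w)
a=cv2.imread('pics/s7.png');
s=cam('scene');
for x in (.60,.61,.62,.63,.64): print(x,proj(s,[x,.2251-(x-.5853)*.127+.001,.21]).round(1))
g=cv2.cvtColor(b,cv2.COLOR_BGR2GRAY); 
np.set_printoptions(linewidth=250); print(g[176:204:1,212:246])
E
```

```text
eye [0.5659 0.2291 0.2201] f [ 0.4 -0.1  0.2] tq [ 0.07  1.   -0.03] tilt 13.3
0.6 [217.9 182.8]
0.61 [220.9 181.7]
0.62 [223.9 180.6]
0.63 [226.9 179.5]
0.64 [229.8 178.4]
[[ 50  48  50  49  51  52  52  50  50  50  51  52  53  88 170 122  52  53  56 109 186 137 128 144 110  96  54  53  55  58  59  62  63  66]
 [ 50  50  49  50  50  51  51  50  50  53  79 119 139 177 205 155 148 104 159 162 217 161 148 142 133 119  65  54  54  54  54  56  59  61]
 [ 51  50  48  50  51  49  50  49  50  56 125 149 165 196 188 149 189 140 180 153 140 118 108 107 111 111  94  53  53  53  53  54  54  54]
 [ 50  50  48  49  50  51  49  51  53  95 141 155 194 149 189 143 166 143 100  92  85  83  77  81 109 112 111  57  53  52  53  54  56  53]
 [ 49  49  49  49  50  51  51  49  63 162 178 175 199 129 156 134 151 143  56  50  51  51  51  55  95 116 117  87  53  52  53  54  56  54]
 [ 49  49  49  49  50  54 104 164 141 175 179 152 120 102 144 141 147 140  51  50  50  51  51  52  66 122 123 108  53  53  53  54  55  54]
 [ 87  84  52 105 170 147 150 186 159 130 118 103 111  93 139 135 131 128  51  49  51  51  51
[... 2265 characters left out ...]
 53]
 [ 72  57  57  57  58  58  58  66 143 104  89 143 142 117 138  68  59  60  59  59  60  59  60  61  95 173 130 133 129 239 194 212 169  78]
 [ 76  60  78  67  58  58  58  66 143  96  95 143 141 103 135  59  59  59  59  59  60  60  59  60  60  66 134 133 126 214 218 243 227 192]
 [ 61  61  80  67  58  58  59  85 142  96  97 143 143 103 132  59  59  59  58  59  60  60  59  59  60  64 125 133 119  93 136 179 190 232]
 [ 57  56  57  57  58  57  62 114 142  89  99 143 142 102 129  58  59  59  60  59  60  59  59  60  60  63 110 133 119  60  61  74  96 174]
 [ 57  57  57  61 105 119 102 131 142 108 114 141 138 104 116  59  59  60  60  59  59  59  59  59  60  62 109 133 121  60  61  61  60  61]]
```

Request:
move_arm --pt "0 0.007 -0.0009 -0.0017 0 0 0" --pt "0 0.007 -0.0009 -0.0017 0 0 0" --pt "0 0.007 -0.0009 -0.0017 0 0 0" --pt "0 0.007 -0.0009 -0.0017 0 0 0" --pt "0 0.007 -0.0009 -0.0017 0 0 0" --pt "0 0.005 -0.0006 -0.0012 0 0 0" --pt "0 0.004 -0.0005 -0.001 0 0 0" --pt "0 0 0 0 0 0 0"

```text
time: 13.38
position: [0.6089, 0.2245, 0.1788]
orientation: [2.414, -0.193, 1.914]
ft_force: [0.3, 0.1, 0.1]
finger_gap: 0.0002
gripper_force: 0.0
```

Request:
move_arm --pt "0 0.0015 -0.0002 0 0 0 0" --pt "0 0.0015 -0.0002 0 0 0 0" --pt "0 0 0 0 0 0 0"

```text
time: 13.63
position: [0.6114, 0.2246, 0.1789]
orientation: [2.415, -0.192, 1.914]
ft_force: [0.3, -0.0, 0.4]
finger_gap: -0.0002
gripper_force: 0.0
```

Request:
move_arm --pt "0 0.0015 -0.0002 0 0 0 0" --pt "0 0.0015 -0.0002 0 0 0 0" --pt "0 0 0 0 0 0 0"

```text
time: 13.88
position: [0.6145, 0.2241, 0.1789]
orientation: [2.414, -0.192, 1.914]
ft_force: [-0.2, -0.2, 0.7]
finger_gap: 0.0003
gripper_force: 0.0
```

Request:
move_arm --pt "0 0.0015 -0.0002 0 0 0 0" --pt "0 0.001 -0.0001 0 0 0 0" --pt "0 0 0 0 0 0 0"

```text
time: 14.13
position: [0.6169, 0.2238, 0.1789]
orientation: [2.414, -0.192, 1.914]
ft_force: [0.9, 0.4, 0.2]
finger_gap: 0.0002
gripper_force: 0.0
```

```bash
python3 eye.py .03
python3 - <<'E'
from h import *
b=imaging.get_image('scene');cv2.imwrite('pics/s9.png',b)
g=cv2.cvtColor(b,cv2.COLOR_BGR2GRAY); 
np.set_printoptions(linewidth=250); print(g[174:200:2,212:246])
E
```

```text
eye [0.6183 0.2225 0.2093] f [0.9 0.4 0.2] tq [0.08 0.99 0.03] tilt 13.3
[[ 47  50  51  50  48  49  50  50  50  49  50  51  51  51  51  52  52  50  53  53  52  53  55  56  57  58  62  63  65  72 114 173 221 221]
 [ 48  48  48  49  50  50  49  49  50  49  50  51  53 100 169 129  51  51  55 107 185 137 127 144 110  96  54  53  54  58  60  62  63  66]
 [ 50  49  48  49  49  48  49  49  50  50  59 119 121 134 196 172 191 136 180 153 139 118 107 107 110 111  93  53  53  53  52  52  54  54]
 [ 48  48  47  47  49  49  48  50  54 103 172 186 200 168 127 155 131 147  55  50  50  50  50  54  94 117 116  86  53  51  51  53  55  53]
 [ 74  78  51  95 145 123 150 186 159 129 106 103  99  96  71 134 123 133  50  48  48  50  51  51  59 127 129 111  53  52  53  52  54  55]
 [ 84  92  96 116  97  81  86  65  48  49  53 100 133 123 129 121 101  93  51  49  50  52  51  51  58 130 133 114  53  53  53  55  53  54]
 [ 47  47  52  46  46  47  47  53  93 126  85 127 129 132 128 131 128  80  49  50  50  50  49  48  58 133 133 117  52  52  51  50  53  53]
 [142 150 169 185 188 170 155 164 142 143 157 150 113 130 128 130 123  78  50  50  50  50  49  48  52 100 134 120  50  49  50  51  49  52]
 [ 49  48  52  86  84  82  81  95  94  81  70  71  98 128 129 128 118  57  49  48  49  48  49  48  52  89 134 122  61  50  50  49  51  52]
 [ 65  74  69  70  70  49  50  51  51  50  50  51  79  98 128 124 134  48  48  48  49  49  49  49  50  68 133 125  77  49  50  50  50  50]
 [ 76  76  76  68  48  46  51  48  51  50  51  50  79  99 128 129 139 183 166 137  71  48  48  48  49  57 133 128  91  50  50  50  51  50]
 [ 75  68  52  45  47  52  52  58  64  62  88  87  65 130 126 115 134 154 179 208 240 235 190 210 165  79 132 130 109  50  49  50  49  50]
 [ 51  43  44  47  57  58  57  57  57  61  99  78  72 130 129 105 127  57  59  58  59  77 135 174 214 228 130 132 118 174  84  50  51  51]]
```

Request:
move_arm --pt "0 0.001 -0.0001 0 0 0 0" --pt "0 0.001 -0.0001 0 0 0 0" --pt "0 0 0 0 0 0 0"

```text
time: 14.43
position: [0.6189, 0.2236, 0.1789]
orientation: [2.415, -0.192, 1.914]
ft_force: [-2.0, 0.8, -0.1]
finger_gap: 0.0003
gripper_force: 0.8
```

Request:
move_arm --pt "0 0.001 -0.0001 0 0 0 0" --pt "0 0.001 -0.0001 0 0 0 0" --pt "0 0 0 0 0 0 0"

```text
time: 14.68
position: [0.621, 0.2234, 0.179]
orientation: [2.414, -0.192, 1.914]
ft_force: [-1.6, 0.4, 0.5]
finger_gap: 0.0001
gripper_force: 0.6
```

Request:
move_arm --pt "0 0.001 -0.0001 0 0 0 0" --pt "0 0.001 -0.0001 0 0 0 0" --pt "0 0 0 0 0 0 0"

```text
time: 14.93
position: [0.623, 0.2232, 0.1791]
orientation: [2.414, -0.192, 1.915]
ft_force: [-0.2, -0.7, -0.8]
finger_gap: -0.0002
gripper_force: 0.0
```

```bash
python3 eye.py .03
python3 - <<'E'
from h import *
b=imaging.get_image('scene');cv2.imwrite('pics/s10.png',b)
g=cv2.cvtColor(b,cv2.COLOR_BGR2GRAY); 
np.set_printoptions(linewidth=250); print(g[174:200:2,212:246])
E
```

```text
eye [0.6244 0.222  0.2095] f [-0.2 -0.7 -0.8] tq [0.1  1.05 0.02] tilt 13.3
[[ 47  49  51  49  49  49  49  49  50  48  48  49  51  51  51  50  50  50  52  53  52  52  55  56  57  58  62  63  64  73 115 173 221 221]
 [ 47  48  47  48  49  50  50  49  50  49  49  51  51  68 101 109 179 169 162 100 186 137 127 144 111  96  52  53  55  58  58  62  62  66]
 [ 49  49  48  47  48  48  49  49  48  50  50  48  61 160 153 181 146 191 161 178 140 118 107 107 111 112  93  53  52  52  51  53  54  52]
 [ 48  48  47  47  48  48  49  50  53 102 157 159 200 169 140 112  93 144 135 142  50  50  49  54  94 116 116  86  52  51  52  53  54  54]
 [ 74  77  51  94 145 122 126 163 158 129  99  90  82 110 124 100 102 133 117 127  48  49  50  50  58 127 129 111  53  51  52  52  53  53]
 [ 83  92  95 116  96  80  76  62  48  48  47  51  81 126 146 132 131 116 130  68  50  51  51  50  57 131 132 115  53  52  52  54  53  53]
 [ 58  46  56  98 127 127 136 135 109 109 118 118 111 149 137 131 128 128 128  59  49  51  48  49  58 133 132 118  50  51  50  50  52  51]
 [ 50  67  84 107 118 128 152 154 185 179 157 157 150 130 123 139 127 122 134  49  49  49  46  48  54 100 134 120  50  50  49  50  51  51]
 [ 46  47  58  60  63  67  63  62  56  53  66  51  50  52  89 141 139 110 129  49  48  48  48  48  52  89 134 122  60  50  49  49  50  52]
 [ 49  66  74  75  72  64  65  49  50  49  50  50  51  49  95 130 137 103 116  48  48  48  49  49  50  67 133 125  78  48  48  49  50  50]
 [ 73  75  75  76  67  48  46  47  47  49  55  56  62  57  88 130 134 128  99 137  70  48  48  48  48  57 133 128  92  49  50  50  51  51]
 [ 68  76  70  52  44  46  55  57  57  57  59  96  92  63 104 128 127 127  91 207 240 235 189 210 165  79 131 130 109  49  49  50  50  49]
 [ 55  52  45  46  44  46  56  57  57  56  62 115  96  63 120 128 121 133  58  58  59  77 135 173 215 228 130 132 119 174  84  49  52  50]]
```

The pair slid back together at about 1.6–2 N, and the rod did not move. Retreating to fetch the small cup.

Request:
move_arm --pt "0 -0.014 0.0018 0.003 0 0 0" --pt "0 -0.014 0.0018 0.003 0 0 0" --pt "0 -0.014 0.0018 0.003 0 0 0" --pt "0 -0.014 0.0018 0.003 0 0 0" --pt "0 -0.014 0.0018 0.003 0 0 0" --pt "0 -0.014 0.0018 0.003 0 0 0" --pt "0 -0.014 0.0018 0.003 0 0 0" --pt "0 -0.014 0 0.003 0 0 0"

```text
time: 15.65
position: [0.5105, 0.2368, 0.2033]
orientation: [2.414, -0.192, 1.915]
ft_force: [-0.9, -0.2, 0.6]
finger_gap: -0.0004
gripper_force: 0.0
```

Request:
move_arm --pt "0 0 -0.01 0.02 0.03 0 -0.04" --pt "0 0 -0.02 0.02 0.06 0 -0.09" --pt "0 0 -0.02 0.02 0.06 0 -0.09" --pt "0 0 -0.025 0.01 0.06 0 -0.09" --pt "0 0 -0.025 0 0.06 0 -0.09" --pt "0 0 -0.025 0 0.07 0 -0.098" --pt "0 0 -0.02 0 0.07 0 -0.098" --pt "0 0 -0.02 0 0.07 0 -0.098"

```text
time: 16.32
position: [0.5114, 0.071, 0.2727]
orientation: [2.124, -1.421, 1.643]
ft_force: [0.6, 0.5, -0.5]
finger_gap: -0.0
gripper_force: 0.0
```

```bash
cat > dn.py <<'E'
from h import *
import sys
yaw=float(sys.argv[1]); o=env.get_obs(); Rc=R.from_rotvec(o['orientation']).as_matrix()
tx=-np.array([np.cos(yaw),np.sin(yaw),0]); tz=np.array([0,0,-1.]); Rt=np.c_[tx,np.cross(tz,tx),tz]
rv=R.from_matrix(Rt@Rc.T).as_rotvec(); print('pos',o['position'].round(4),'q',o['joint_pos'].round(3),'toolz',Rc[:,2].round(2),'rem',rv.round(3),np.linalg.norm(rv).round(3),'t',o['time'])
E
python3 dn.py -.287
```

```text
pos [0.5114 0.071  0.2727] q [-0.338  0.875 -0.834  2.284  1.542  1.758  1.221] toolz [ 0.71 -0.58 -0.41] rem [ 1.357 -0.331 -1.951] 2.399 t 16.3167
```

Request:
move_arm --pt "0.3 0 -0.01 0 0.068 -0.016 -0.098" --pt "0.3 0 -0.01 0 0.068 -0.016 -0.098" --pt "0.3 0 -0.01 0 0.068 -0.016 -0.098" --pt "0.3 0 -0.01 0 0.068 -0.016 -0.098" --pt "0.6 0 -0.01 0 0.068 -0.016 -0.098" --pt "0.6 0 -0.01 0 0.068 -0.016 -0.098" --pt "0.6 0 0 0 0.068 -0.016 -0.098" --pt "0.6 0 0 0 0.068 -0.016 -0.098"

```text
time: 16.98
position: [0.5116, 0.0114, 0.2729]
orientation: [1.296, -2.521, 1.166]
ft_force: [-0.7, -0.4, -0.6]
finger_gap: 0.0512
gripper_force: 0.0
```

Request:
move_arm --pt "0.6 0.005 0 0 0.068 -0.016 -0.098" --pt "0.6 0.005 0 0 0.068 -0.016 -0.098" --pt "0.6 0.005 0 0 0.068 -0.016 -0.098" --pt "0.6 0.005 0 0 0.068 -0.016 -0.098" --pt "0.6 0.005 0 0 0.068 -0.016 -0.098" --pt "0.6 0.005 0 0 0.068 -0.016 -0.098" --pt "0.6 0.005 0 0 0.068 -0.016 -0.098" --pt "0.6 0.005 0 0 0.068 -0.016 -0.098"

```text
time: 17.65
position: [0.552, 0.0117, 0.2729]
orientation: [0.16, -3.078, 0.415]
ft_force: [-0.1, -0.1, -0.1]
finger_gap: 0.0513
gripper_force: 0.0
```

```bash
python3 dn.py -.287
```

```text
pos [0.552  0.0117 0.2729] q [ 0.209  0.784 -0.927  1.457  0.82   1.433  0.833] toolz [-0.02 -0.27 -0.96] rem [ 0.262 -0.071 -0.388] 0.474 t 17.65
```

Request:
move_arm --pt "0.6 0.012 -0.003 -0.01 0.066 -0.018 -0.097" --pt "0.6 0.012 -0.003 -0.02 0.066 -0.018 -0.097" --pt "0.6 0.012 -0.003 -0.02 0.066 -0.018 -0.097" --pt "0.6 0.012 -0.003 -0.03 0.066 -0.018 -0.097" --pt "0.6 0.012 -0.002 -0.03 0 0 0" --pt "0.6 0.007 0 -0.03 0 0 0" --pt "0.6 0 0 -0.03 0 0 0" --pt "0.6 0 0 0 0 0 0"

```text
time: 18.32
position: [0.6165, -0.003, 0.0976]
orientation: [-0.44, -3.105, 0.005]
ft_force: [-1.5, -0.7, -0.9]
finger_gap: 0.0509
gripper_force: 0.0
```

```bash
python3 dn.py -.287
python3 - <<'E'
from h import *
c=cam('wrist');im=imaging.get_image('wrist');cv2.imwrite('pics/w11.png',im)
e=proj(c,[.5635,.0138,.033]);r=proj(c,[.6696,-.0175,.033]);print('pred eye,rim',e.round(1),r.round(1),'tcp',proj(c,env.get_obs()['position']).round(1))
g=cv2.cvtColor(im,cv2.COLOR_BGR2GRAY)
h=cv2.cvtColor(im,cv2.COLOR_BGR2HSV);m=((g>90)&(h[...,1]<60)).astype(np.uint8)
u,v=e.astype(int); m[:, :u-60]=0;m[:,u+60:]=0
for y in range(v-30,int(r[1])+30,10):
    x=np.nonzero(m[y])[0]; print(y,x.min() if len(x) else '',x.max() if len(x) else '',len(x))
# hole: dark component enclosed
cs,hi=cv2.findContours(m,cv2.RETR_CCOMP,cv2.CHAIN_APPROX_NONE)
for k,cc in enumerate(cs):
    if hi[0][k][3]>=0 and cv2.contourArea(cc)>150: M=cv2.moments(cc);print('hole',M['m10']/M['m00'],M['m01']/M['m00'],M['m00'])
E
```

```text
pos [ 0.6165 -0.003   0.0976] q [ 0.316  1.057 -0.843  1.442  0.856  1.04   0.568] toolz [-0.01 -0.   -1.  ] rem [ 0.003 -0.006 -0.005] 0.008 t 18.3167
pred eye,rim [326.3 166.6] [324.9 332. ] tcp [325.4 309.4]
136   0
146 317 332 16
156 306 343 38
166 303 346 22
176 305 344 25
186 306 343 38
196 306 343 38
206 306 343 38
216 306 343 38
226 307 342 36
236 307 342 31
246 307 342 33
256 307 342 33
266 307 342 36
276 307 342 36
286 307 341 35
296 298 351 54
306 290 358 69
316 284 365 82
326 281 368 88
336 281 368 88
346 284 365 82
356 291 358 68
hole 322.6158192090395 245.97820823244552 206.5
hole 324.07625 167.865 400.0
```

Request:
move_arm --pt "0.6 0.001 0 -0.024 0.003 -0.006 -0.005" --pt "0.6 0.001 0 -0.024 0 0 0" --pt "0.6 0 0 -0.02 0 0 0" --pt "0.6 0 0 -0.004 0 0 0" --pt "0.6 0 0 0 0 0 0"

```text
time: 18.78
position: [0.6208, -0.0022, 0.0319]
orientation: [0.448, 3.102, 0.003]
ft_force: [0.0, -0.2, 0.7]
finger_gap: 0.0512
gripper_force: 0.0
```

Request:
move_arm --pt "0 0 0 0 0 0 0" --pt "0 0 0 0 0 0 0" --pt "0 0 0 0 0 0 0" --pt "0 0 0 0 0 0 0" --pt "0 0 0 0 0 0 0" --newtons 60

```text
time: 19.2
position: [0.6208, -0.0023, 0.0314]
orientation: [0.448, 3.102, 0.003]
ft_force: [-0.6, -0.0, 0.8]
finger_gap: -0.0003
gripper_force: 0.8
```

Request:
move_arm --pt "0 -0.01 0 0.025 0 0 0" --pt "0 -0.02 0 0.04 0 0 0" --pt "0 -0.02 0 0.04 0 0 0" --pt "0 -0.02 0 0.04 0 0 0" --pt "0 -0.02 0 0.04 0 0 0" --pt "0 -0.015 0 0.04 0 0 0" --pt "0 0 0 0.03 0 0 0"

```text
time: 19.78
position: [0.5194, -0.0019, 0.2772]
orientation: [0.446, 3.102, 0.002]
ft_force: [0.1, -0.6, 0.8]
finger_gap: -0.0002
gripper_force: 0.0
```

```bash
python3 st.py 20
```

```text
pos [ 0.5194 -0.0019  0.2772] q [ 0.449  0.712 -1.002  1.603  0.642  1.179  0.591] f [ 0.1 -0.6  0.8] t 19.7833
toolz [ 0.008  0.    -1.   ] toolx [-0.96   0.282 -0.008] remaining [ 1.704 -0.353 -2.457] 3.011
```

The descent stopped at z=.0319 instead of .0255, so the fingers closed just above the handle. Going back down with the gripper open to retry.

Request:
move_arm --pt "0.6 0.02 0 -0.035 0 0 0" --pt "0.6 0.02 0 -0.035 0 0 0" --pt "0.6 0.02 0 -0.035 0 0 0" --pt "0.6 0.02 0 -0.035 0 0 0" --pt "0.6 0.018 0 -0.03 0 0 0" --pt "0.6 0 0 -0.01 0 0 0" --pt "0.6 0 0 0 0 0 0"

```text
time: 20.37
position: [0.6184, -0.002, 0.0914]
orientation: [0.448, 3.106, 0.003]
ft_force: [-0.3, -1.2, -0.3]
finger_gap: 0.0513
gripper_force: 0.0
```

```bash
cat > wl.py <<'E'
from h import *
c=cam('wrist');im=imaging.get_image('wrist')
e=proj(c,[.5635,.0138,.033]);r=proj(c,[.6696,-.0175,.033]);print('pred eye,rim',e.round(1),r.round(1),'tcp',proj(c,env.get_obs()['position']).round(1))
g=cv2.cvtColor(im,cv2.COLOR_BGR2GRAY)
h=cv2.cvtColor(im,cv2.COLOR_BGR2HSV);m=((g>90)&(h[...,1]<60)).astype(np.uint8)
u,v=e.astype(int); m[:, :u-60]=0;m[:,u+60:]=0
for y in range(v-30,int(r[1])+20,20):
    x=np.nonzero(m[y])[0]; print(y,x.min() if len(x) else '',x.max() if len(x) else '',len(x))
cs,hi=cv2.findContours(m,cv2.RETR_CCOMP,cv2.CHAIN_APPROX_NONE)
for k,cc in enumerate(cs):
    if hi[0][k][3]>=0 and cv2.contourArea(cc)>150: M=cv2.moments(cc);print('hole',M['m10']/M['m00'],M['m01']/M['m00'],M['m00'])
E
python3 dn.py -.287; python3 wl.py
```

```text
pos [ 0.6184 -0.002   0.0914] q [ 0.316  1.064 -0.84   1.45   0.869  1.019  0.553] toolz [ 0.  0. -1.] rem [-0.001  0.003 -0.   ] 0.004 t 20.3667
pred eye,rim [322.6 164.2] [322.5 334.2] tcp [324.1 307.5]
134   0
154 348 381 34
174 343 381 19
194 338 377 40
214 333 371 39
234 327 365 39
254 276 359 41
274 316 353 38
294 291 346 56
314 277 358 82
334 272 363 92
hole 365.0194508009153 168.71510297482837 437.0
```

Run:
```python
from h import *
c=cam('wrist')
im=imaging.get_image('wrist');cv2.imwrite('pics/w12.png',im)
e=onz(c,365.0+1.5,168.7-1.3,.033)
g=cv2.cvtColor(im,cv2.COLOR_BGR2GRAY);h=cv2.cvtColor(im,cv2.COLOR_BGR2HSV);m=((g>90)&(h[...,1]<60))
L=[]
for y in range(190,286,6):
    x=np.nonzero(m[y,300:395])[0]+300; L.append([(x.min()+x.max())/2+1,y])
P=np.array([onz(c,x,y,.033)[:2] for x,y in L]); d=P[0]-P[-1]
print('eye',e.round(4),'handle yaw from line',np.arctan2(-d[1],-d[0]).round(3)); print(P.round(4)[::5])
d=np.array([.0,0]);
r=onz(c,317.5+1,334,.033);v=r-e;print('rim',r.round(4),np.hypot(*v[:2]),'yaw',np.arctan2(v[1],v[0]))
```

```text
eye [0.5731 0.0375 0.033 ] handle yaw from line -0.568
[[ 0.5844  0.0298]
 [ 0.6005  0.0204]
 [ 0.6175  0.0104]
 [ 0.6349 -0.0023]]
rim [ 0.6707 -0.0203  0.033 ] 0.11343580470067871 yaw -0.5349691006709267
```

Request:
move_arm --pt "0.6 0.002 0.003 0 0 0 -0.09" --pt "0.6 0.002 0.003 0 0 0 -0.09" --pt "0.6 0.002 0.0027 0 0 0 -0.085" --pt "0.6 0 0 -0.02 0 0 0" --pt "0.6 0 0 -0.02 0 0 0" --pt "0.6 0 0 0 0 0 0" --pt "0.6 0 0 0 0 0 0"

```text
time: 21.05
position: [0.6254, 0.0065, 0.0554]
orientation: [0.854, 3.015, 0.003]
ft_force: [0.1, -0.6, 0.3]
finger_gap: 0.0511
gripper_force: 0.0
```

```bash
python3 dn.py -.552
python3 - <<'E'
from h import *
c=cam('wrist'); im=imaging.get_image('wrist');cv2.imwrite('pics/w13.png',im)
print('tcp',proj(c,env.get_obs()['position']).round(1),'pred eye rim',proj(c,[.574,.0375,.033]).round(1),proj(c,[.6707,-.0203,.033]).round(1))
g=cv2.cvtColor(im,cv2.COLOR_BGR2GRAY);h=cv2.cvtColor(im,cv2.COLOR_BGR2HSV);m=((g>90)&(h[...,1]<60))
for y in range(110,300,12):
    x=np.nonzero(m[y,270:380])[0]+270; print(y,(x.min(),x.max(),len(x)) if len(x) else '')
E
```

```text
pos [0.6254 0.0065 0.0554] q [ 0.267  1.102 -0.753  1.444  0.862  0.936  0.286] toolz [ 0.01 -0.   -1.  ] rem [ 0.     0.008 -0.   ] 0.008 t 21.05
tcp [324.4 305.3] pred eye rim [322.5 165.2] [325.  368.3]
110 (np.int64(270), np.int64(379), 89)
122 (np.int64(270), np.int64(379), 99)
134 (np.int64(270), np.int64(378), 94)
146 (np.int64(270), np.int64(379), 87)
158 (np.int64(284), np.int64(377), 80)
170 (np.int64(270), np.int64(379), 84)
182 (np.int64(270), np.int64(379), 79)
194 (np.int64(273), np.int64(379), 68)
206 (np.int64(270), np.int64(379), 85)
218 (np.int64(270), np.int64(379), 65)
230 (np.int64(270), np.int64(379), 69)
242 (np.int64(271), np.int64(376), 78)
254 (np.int64(298), np.int64(374), 59)
266 (np.int64(299), np.int64(363), 58)
278 (np.int64(299), np.int64(379), 59)
290 (np.int64(299), np.int64(379), 65)
```

Request:
move_arm --pt "0.6 0 0 -0.012 0 0.004 0" --pt "0.6 0 0 -0.012 0 0.004 0" --pt "0.6 0 0 -0.0065 0 0 0" --pt "0.6 0 0 0 0 0 0" --pt "0.6 0 0 0 0 0 0"

```text
time: 21.52
position: [0.6252, 0.0066, 0.0232]
orientation: [-0.856, -3.021, 0.001]
ft_force: [0.1, -0.6, -0.2]
finger_gap: 0.0511
gripper_force: 0.0
```

Request:
move_arm --pt "0.6 0 0 0.002 0 0 0" --pt "0.6 0 0 0 0 0 0" --pt "0 0 0 0 0 0 0" --pt "0 0 0 0 0 0 0" --pt "0 0 0 0 0 0 0" --pt "0 0 0 0 0 0 0" --pt "0 0 0 0 0 0 0"

```text
time: 22.1
position: [0.6253, 0.0065, 0.0255]
orientation: [-0.856, -3.022, 0.001]
ft_force: [-1.8, -0.5, 3.4]
finger_gap: 0.0194
gripper_force: 58.6
```

```bash
python3 dn.py -.552
```

```text
pos [0.6253 0.0065 0.0255] q [ 0.258  1.147 -0.732  1.441  0.888  0.905  0.272] toolz [-0. -0. -1.] rem [ 0.001 -0.001 -0.   ] 0.001 t 22.1
```

Request:
move_arm --pt "0 -0.005 0 0.02 0 0 0" --pt "0 -0.02 0 0.04 0 0 0" --pt "0 -0.02 0 0.04 0 0 0" --pt "0 -0.02 0 0.04 0 0 0" --pt "0 -0.02 0 0.04 0 0 0" --pt "0 -0.02 0 0.04 0 0 0" --pt "0 -0.02 0 0.04 0 0 0" --pt "0 0 0 0.01 0 0 0"

```text
time: 22.77
position: [0.5072, 0.0072, 0.2839]
orientation: [0.853, 3.02, -0.0]
ft_force: [1.3, 0.6, -1.0]
finger_gap: 0.0197
gripper_force: 59.0
```

```bash
python3 st.py 20
```

```text
pos [0.5072 0.0072 0.2839] q [ 0.419  0.67  -0.95   1.628  0.589  1.151  0.344] f [ 1.3  0.6 -1. ] t 22.7667
toolz [ 0.004 -0.001 -1.   ] toolx [-0.852  0.523 -0.004] remaining [ 1.54  -0.542 -2.269] 2.795
```

Request:
move_arm --pt "0 0 0 0 -0.066 0.023 0.097" --pt "0 0 0 0 -0.066 0.023 0.097" --pt "0 0 0 0 -0.066 0.023 0.097" --pt "0 0 0 0 -0.066 0.023 0.097" --pt "0 0 0 0 -0.066 0.023 0.097" --pt "0 0 0 0 -0.066 0.023 0.097" --pt "0 0 0 0 -0.066 0.023 0.097" --pt "0 0 0 0 -0.066 0.023 0.097"

```text
time: 23.43
position: [0.5089, 0.0067, 0.2789]
orientation: [0.372, -2.97, 0.841]
ft_force: [-0.2, -0.1, -1.2]
finger_gap: 0.0194
gripper_force: 59.0
```

Request:
move_arm --pt "0 0 0 0 -0.066 0.023 0.097" --pt "0 0 0 0 -0.066 0.023 0.097" --pt "0 0 0 0 -0.066 0.023 0.097" --pt "0 0 0 0 -0.066 0.023 0.097" --pt "0 0 0 0 -0.066 0.023 0.097" --pt "0 0 0 0 -0.066 0.023 0.097"

```text
time: 23.93
position: [0.5088, 0.007, 0.2788]
orientation: [1.235, -2.494, 1.344]
ft_force: [-0.4, -0.2, -1.2]
finger_gap: 0.0197
gripper_force: 59.0
```

```bash
python3 st.py 20
```

```text
pos [0.5088 0.007  0.2788] q [-0.113  0.793 -0.858  1.919  1.243  1.643  0.912] f [-0.4 -0.2 -1.2] t 23.9333
toolz [ 0.306 -0.722 -0.621] toolx [-0.68  -0.622  0.389] remaining [-0.996  0.356  1.467] 1.809
```

Request:
move_arm --pt "0 0 0.005 0 -0.066 0.024 0.097" --pt "0 0 0.005 0 -0.066 0.024 0.097" --pt "0 0 0.005 0 -0.066 0.024 0.097" --pt "0 0 0.005 0 -0.066 0.024 0.097" --pt "0 0 0.01 0 -0.066 0.024 0.097" --pt "0 0 0.01 0 -0.066 0.024 0.097"

```text
time: 24.43
position: [0.5086, 0.0472, 0.2787]
orientation: [1.935, -1.708, 1.668]
ft_force: [0.3, 0.5, -1.8]
finger_gap: 0.0198
gripper_force: 59.0
```

```bash
python3 st.py 20
```

```text
pos [0.5086 0.0472 0.2787] q [-0.304  0.865 -0.829  2.243  1.487  1.764  1.065] f [ 0.3  0.5 -1.8] t 24.4333
toolz [ 0.645 -0.646 -0.409] toolx [-0.206 -0.662  0.721] remaining [-0.598  0.214  0.886] 1.09
```

Request:
move_arm --pt "0 0 0.02 0 -0.064 0.023 0.095" --pt "0 -0.002 0.02 0 -0.064 0.023 0.095" --pt "0 -0.002 0.022 0 -0.064 0.023 0.095" --pt "0 -0.002 0.022 0 -0.064 0.023 0.095" --pt "0 0 0.022 0 -0.064 0.023 0.095" --pt "0 0 0.022 0 -0.064 0.023 0.095" --pt "0 0 0.02 0 -0.064 0.023 0.095" --pt "0 0 0.01 0 -0.06 0.02 0.09"

```text
time: 25.1
position: [0.5022, 0.207, 0.2785]
orientation: [2.47, -0.404, 1.78]
ft_force: [0.4, -0.8, -0.6]
finger_gap: 0.0196
gripper_force: 59.0
```

```bash
python3 st.py 20
```

```text
pos [0.5022 0.207  0.2785] q [-0.555  0.927 -0.835  2.428  1.772  1.863  1.581] f [ 0.4 -0.8 -0.6] t 25.1
toolz [ 0.922 -0.209 -0.327] toolx [ 0.295 -0.17   0.94 ] remaining [-0.091  0.033  0.129] 0.162
```

Request:
move_arm --pt "0 0.002 0.01 -0.015 -0.045 0.016 0.065" --pt "0 0.002 0.01 -0.015 -0.045 0.016 0.065" --pt "0 0.002 0.005 -0.02 0 0 0" --pt "0 0.005 0 -0.02 0 0 0" --pt "0 0.008 0 -0.015 0 0 0" --pt "0 0.008 0 -0.008 0 0 0" --pt "0 0 0 0 0 0 0"

```text
time: 25.68
position: [0.5319, 0.231, 0.1845]
orientation: [2.507, -0.172, 1.755]
ft_force: [0.3, 0.2, -0.4]
finger_gap: 0.0196
gripper_force: 59.1
```

```bash
python3 st.py 20
cat > hole.py <<'E'
from h import *
o=env.get_obs();Rc=R.from_rotvec(o['orientation']).as_matrix();e=o['position']+.058*Rc[:,0]-.0055*Rc[:,2]
c=cam('wrist');im=imaging.get_image('wrist');cv2.imwrite('pics/wh.png',im)
p=proj(c,e);print('eye model',e.round(4),'proj',p.round(1))
for n,X in [('tip',[.5717,.2285,.2215]),('bend',[.5853,.227,.21]),('back',[.6467,.219,.21])]:print(n,proj(c,X).round(1))
g=cv2.cvtColor(im,cv2.COLOR_BGR2GRAY); u,v=p.astype(int)
np.set_printoptions(linewidth=300); print('cols',u-36,'rows',v-36); print(g[v-36:v+37:3,u-36:u+37:2])
E
python3 hole.py
```

```text
pos [0.5319 0.231  0.1845] q [-0.508  1.176 -0.8    2.389  2.019  1.981  1.677] f [ 0.3  0.2 -0.4] t 25.6833
toolz [ 0.931 -0.127 -0.342] toolx [ 0.339 -0.048  0.94 ] remaining [-0.002 -0.     0.009] 0.009
eye model [0.5465 0.229  0.2409] proj [321.7 178.3]
tip [315.8 189.6]
bend [315.8 195.7]
back [316.7 148.5]
cols 285 rows 142
[[228 227 228 229 228 228 228 227 226 223 229 188 245 246 235 228 227 226 225 225 223 224 224 225 225 231 224 225 227 227 225 225 226 226 225 225 224]
 [226 226 227 225 225 227 232 229 240 234 251 238 228 225 222 216 214 210 210 208 209 207 207 209 212 215 216 218 218 219 223 223 223 222 223 224 224]
 [223 223 223 186 246 253 253 252 247 224 221 217 214 206 199 190 181 179 181 179 180 180 182 184 191 197 200 203 201 205 205 212 217 218 216 213 221]
 [222 221 231 232 232 235 245 240 219 212 207 201 187 185 176 167 159 158 158 158 158 160 161 166 171 176 183 185 191 196 199 187 191 248 250 252 254]
 [163 226 231 246 249 250 239 218 212 201 190 176 171 161 154 146 140 158 162 152 138 129 139 149 161 166 174 176 181 188 191 190 183 224 236 236 235]
 [228 236 249
[... 2307 characters left out ...]
79 178 181 184 181 179 175 176 176 175 179 176 178 175 172 142 140 136 138 129  68 190 224 230]
 [121  75 141 174 181 188 198 178 176 179 178 178 180 178 180 181 186 182 178 179 176 172 178 177 179 178 176 178 175 177 173 174 133  60 189 223 231]
 [211 174 122 174 190 199 198 177 176 179 179 178 177 178 181 179 181 178 180 172 150 168 154 152 179 178 174 174 180 177 174 171 137  59 200 226 228]
 [206 142 153 175 181 191 199 179 176 179 180 180 178 178 180 180 183 181 175 170 174 174 176 176 180 177 175 176 177 178 174 171 135  68 203 227 230]
 [206 203 174 175 181 186 201 179 177 179 178 179 178 180 181 180 182 179 179 179 177 174 178 179 179 177 173 177 179 178 173 169 133  79 208 226 225]]
```

Request:
move_arm --pt "0 0 0.001 -0.002 0 0 0" --pt "0 0 0 0 0 0 0" --pt "0 0.005 -0.0006 -0.0042 0 0 0" --pt "0 0.005 -0.0006 -0.0042 0 0 0" --pt "0 0.005 -0.0006 -0.0042 0 0 0" --pt "0 0.005 -0.0006 -0.0042 0 0 0" --pt "0 0.0055 -0.0006 -0.0047 0 0 0" --pt "0 0 0 0 0 0 0"

```text
time: 26.4
position: [0.5577, 0.2288, 0.162]
orientation: [2.506, -0.173, 1.757]
ft_force: [-1.0, 0.4, -1.3]
finger_gap: 0.0195
gripper_force: 59.1
```

```bash
sed -i 's/\.058\*/.0605*/' hole.py; python3 eye.py .0605;python3 hole.py
```

```text
eye [0.573  0.2266 0.2208] f [-1.   0.4 -1.3] tq [0.19 1.23 0.03] tilt 19.9
eye model [0.573  0.2266 0.2208] proj [321.7 171.8]
tip [317.2 171.9]
bend [317.1 181.4]
back [317.8 129.8]
cols 285 rows 135
[[228 229 227 228 228 227 228 215 237 195 177 168 150 150 199 243 219 195 254 255 254 238 144 174 197 202 213 218 222 194 166 225 226 226 226 224 225]
 [227 225 224 227 239 249 253 242 191 172 162 151 145 168 235 227 189 253 255 255 254 247 199 214 185 201 207 210 217 204 183 220 224 224 223 224 223]
 [225 226 234 235 242 238 235 222 179 140 139 148 162 240 248 235 236 234 233 232 230 230 230 230 235 228 208 208 211 210 185 226 221 204 198 188 184]
 [224 235 233 239 250 248 249 205 177 148 228 252 239 230 226 223 221 219 220 219 217 217 216 218 219 220 223 224 213 200 191 225 227 226 206 248 247]
 [228 237 248 249 250 253 251 189 250 242 228 224 220 218 209 200 194 192 193 190 192 190 190 194 199 206 209 210 211 211 213 247 244 228 210 225 235]
 [235 249 249 254 254 252 249 249 224 218 213 206 200 190 184 174 166 166 165 164 166 167 169 175 177 182 190 192 197 199 196 204 243 242 209 1
[... 2177 characters left out ...]
88 195 199 200 206 213 216 215 210 204 201 196 153 142 141 140 137 134 190 213 149 110  76 212]
 [216 132 178 183 186 200 240 235 234 231 214 182 175 172 178 180 184 187 192 194 191 184 180 178 171 164 141 139 137 139 136 225 193 137 108  77 214]
 [ 79  98 176 182 185 191 199 181 178 180 181 182 181 183 184 183 186 194 193 195 186 167 140 146 149 142 143 169 180 178 176 174 147 119  88  77 215]
 [191  91 174 181 198 197 199 179 178 180 179 181 181 181 181 182 186 181 178 179 180 168 147 173 178 179 175 176 181 179 174 170 143 118  89  83 215]
 [173 122 174 180 196 204 199 181 179 180 179 181 178 176 180 176 180 182 182 179 176 176 178 180 182 181 178 177 181 180 175 172 140 118  62  78 215]]
```

Request:
move_arm --pt "0 0 -0.0003 -0.0012 0 0 0" --pt "0 0 0 0 0 0 0" --pt "0 0.0042 -0.0005 -0.0035 0 0 0" --pt "0 0.0042 -0.0005 -0.0035 0 0 0" --pt "0 0.0042 -0.0005 -0.0035 0 0 0" --pt "0 0.004 -0.0005 -0.0005 0 0 0" --pt "0 0.004 -0.0005 0 0 0 0" --pt "0 0 0 0 0 0 0"

```text
time: 27.12
position: [0.5781, 0.2263, 0.1508]
orientation: [2.506, -0.173, 1.758]
ft_force: [-0.1, -0.7, -0.6]
finger_gap: 0.0197
gripper_force: 59.1
```

```bash
python3 eye.py .0605; python3 hole.py|tail -22|cut -c1-150
```

```text
eye [0.5934 0.224  0.2095] f [-0.1 -0.7 -0.6] tq [ 0.17  1.16 -0.09] tilt 19.9
 [233 242 250 249 250 234 174 157 168 166 225 250 238 231 227 225 223 221 221 220 218 219 218 219 220 221 225 226 220 207 203 194 243 236 227 212 225]
 [251 250 250 254 255 254 186 174 250 246 228 225 221 218 211 204 196 194 191 192 192 195 192 199 202 205 210 211 214 213 206 223 248 248 241 209 187]
 [248 249 253 251 248 247 229 247 225 220 214 210 204 194 187 176 167 169 168 167 167 168 170 177 180 184 189 194 199 203 203 206 246 235 240 225 162]
 [247 248 244 243 245 246 251 224 220 209 198 188 181 174 164 158 148 144 146 146 148 146 150 160 170 176 179 186 188 195 195 198 189 235 226 161  98]
 [197 202 242 243 246 250 225 215 208 197 185 170 159 152 142 134 232 251 250 234 253 252 249 225 161 162 170 174 181 185 189 192 188 158 175 190  78]
 [161 194 180 190 244 219 210 202 194 183 167 151 139 141 169 179 235 229 253 255 254 250 247 237 223 170 155 168 173 175 176 183 184 183 139 200  81]
 [240 187 178 192 221 206 201 195 185 175 156 134 156 151 155 158 196 248 249 250 250 245 234 222 198 167 122 164 1
[... 1600 characters left out ...]
191 197 201 208 209 215 219 173 155 153 150 148 147 145 143 141 140 130 192 196 216 149 113  70]
 [191 176 183 189 193 209 242 235 236 232 217 183 174 175 182 184 189 187 192 193 183 147 147 145 146 143 140 138 139 140 138 165 200 202 145 110  60]
 [ 82 174 181 188 190 195 199 179 180 181 182 181 178 183 182 184 182 183 187 177 191 152 140 141 141 141 138 139 145 140 138 136 139 186 137 106  66]
 [ 85 171 181 186 192 193 199 180 182 182 182 181 180 181 182 186 183 182 182 178 179 175 148 141 140 144 139 140 144 140 138 136 132 184 129  91  73]
 [ 85 169 180 200 207 205 201 182 178 182 182 182 180 181 179 184 186 185 183 181 178 177 166 142 142 139 137 138 142 141 139 135 128 182 130  71  77]
```

Request:
move_arm --pt "0 0.0042 -0.0006 -0.0004 0.0026 -0.0202 0" --pt "0 0.0042 -0.0006 -0.0004 0.0026 -0.0202 0" --pt "0 0.0042 -0.0006 -0.0004 0.0026 -0.0202 0" --pt "0 0.0042 -0.0005 -0.0004 0.0026 -0.0202 0" --pt "0 0.0042 -0.0005 -0.0004 0.0026 -0.0202 0" --pt "0 0.0042 -0.0005 -0.0004 0.0026 -0.0202 0" --pt "0 0 0 0 0 0 0"

```text
time: 27.75
position: [0.6031, 0.2232, 0.1477]
orientation: [2.41, -0.193, 1.919]
ft_force: [-0.6, 0.5, -0.7]
finger_gap: 0.0198
gripper_force: 59.1
```

Request:
move_arm --pt "0 0.0015 -0.0002 0 0 0 0" --pt "0 0.0015 -0.0002 0 0 0 0" --pt "0 0 0 0 0 0 0"

```text
time: 28.0
position: [0.6058, 0.223, 0.1485]
orientation: [2.411, -0.193, 1.917]
ft_force: [0.7, 0.0, -0.5]
finger_gap: 0.0199
gripper_force: 59.1
```

Request:
move_arm --pt "0 0.0015 -0.0002 0 0 0 0" --pt "0 0.0015 -0.0002 0 0 0 0" --pt "0 0 0 0 0 0 0"

```text
time: 28.25
position: [0.6089, 0.2225, 0.1484]
orientation: [2.411, -0.193, 1.917]
ft_force: [0.4, 0.2, -1.3]
finger_gap: 0.0194
gripper_force: 59.1
```

```bash
python3 eye.py .0605
python3 - <<'E'
from h import *
b=imaging.get_image('scene');cv2.imwrite('pics/s14.png',b)
g=cv2.cvtColor(b,cv2.COLOR_BGR2GRAY); 
np.set_printoptions(linewidth=250); print(g[174:200:2,212:246])
E
```

```text
eye [0.617  0.2194 0.2086] f [ 0.4  0.2 -1.3] tq [ 0.15  1.21 -0.01] tilt 13.2
[[ 47  49  50  49  48  49  49  49  49  48  49  50  51  52  51  50  50  51  52  53  52  53  55  56  58  59  62  64  64  72 114 173 220 220]
 [ 47  48  47  48  49  49  49  49  49  50  49  51  51  68  95 106 135 146 123 110 155 116 126 138 110  96  53  52  55  57  58  61  62  65]
 [ 49  49  48  48  48  48  48  49  50  79  85 118 152 163 128 150 113 149 134 159 114 117 107 107 110 110  93  53  53  51  51  53  54  53]
 [ 47  48  47  47  49  50  48  49  56 130 142 116  99 114 132  98  79 113 134 142  65  50  50  54  94 116 116  86  53  51  52  53  55  53]
 [ 74  77  50  94 145 122 125 153 129 105  94  78  89 108 120  99  90 136 115 127  49  49  50  51  58 126 128 110  53  52  52  52  53  53]
 [ 84  91  95 116  97  80  75  62  53 112 138  81  95 106 119  97 100 116 128  67  50  51  51  50  57 130 132 114  52  51  52  54  53  53]
 [ 46  46  51  45  46  45  46  51  81 110 104 103  99 127 104 114 128 123 136  50  50  51  49  48  57 133 133 117  51  51  51  50  52  51]
 [233 183 206 162  70  46  45  51 104 104 103 104 128 125 100 114 133 104 132  49  50  50  49  48  53 100 133 119  50  51  49  49  51  51]
 [ 73 133 178 195 228 242 219 205 109  92  77 110 127 119  77 114 134 120  89  48  48  48  49  48  51  89 134 122  60  50  48  49  50  51]
 [ 56  56  56  58  57  74 135 193 109  75  77 110 135  95 100 144 128 128  70  49  49  48  49  49  51  68 133 125  78  48  49  49  50  50]
 [ 56  56  56  56  57  56  59  97 110  63  81 104 131  78 114 145 115 138 165 137  71  48  49  48  48  57 132 127  91  50  49  50  49  51]
 [ 56  56  55  60 107 109 133 103  97  66  93 104 121  79 114 143 106 129 179 207 240 235 190 210 165  79 132 130 108  49  49  50  50  49]
 [139 112 105  99  72  71  56 103  80  75 108 107 106  90 129 135 129  93  58  57  59  76 134 173 215 227 130 131 118 173  84  49  51  50]]
```

Request:
move_arm --pt "0 0.0015 -0.0002 0 0 0 0" --pt "0 0.0015 -0.0002 0 0 0 0" --pt "0 0 0 0 0 0 0"

```text
time: 28.55
position: [0.6119, 0.2222, 0.1483]
orientation: [2.411, -0.193, 1.917]
ft_force: [0.1, -0.2, -0.6]
finger_gap: 0.0197
gripper_force: 59.1
```

Request:
move_arm --pt "0 0.001 -0.0001 0 0 0 0" --pt "0 0.001 -0.0001 0 0 0 0" --pt "0 0 0 0 0 0 0"

```text
time: 28.8
position: [0.6138, 0.222, 0.1483]
orientation: [2.411, -0.193, 1.917]
ft_force: [-0.8, 0.9, 0.3]
finger_gap: 0.0197
gripper_force: 59.1
```

Request:
move_arm --pt "0 0.001 -0.0001 0 0 0 0" --pt "0 0.001 -0.0001 0 0 0 0" --pt "0 0 0 0 0 0 0"

```text
time: 29.05
position: [0.6158, 0.2218, 0.1483]
orientation: [2.411, -0.193, 1.917]
ft_force: [0.4, -0.2, -1.0]
finger_gap: 0.0198
gripper_force: 59.1
```

```bash
python3 eye.py .0605
python3 - <<'E'
from h import *
b=imaging.get_image('scene');cv2.imwrite('pics/s15.png',b)
g=cv2.cvtColor(b,cv2.COLOR_BGR2GRAY); 
np.set_printoptions(linewidth=250); print(g[174:192:2,212:246])
E
```

```text
eye [0.6239 0.2186 0.2084] f [ 0.4 -0.2 -1. ] tq [ 0.08  1.31 -0.05] tilt 13.2
[[ 47  49  50  49  48  48  49  49  49  48  50  49  50  51  50  51  51  50  52  53  51  52  54  56  58  58  62  63  65  72 115 173 220 220]
 [ 48  48  48  49  50  50  50  49  50  49  50  52  72 111 124  98 135 148 121 111 155 115 108 123 109  96  53  53  55  57  59  61  62  65]
 [ 49  48  48  48  50  48  48  49  49  50  53  92 106  97 113 148 143 139 133 138 110  97  93 106 111 111  92  53  52  51  51  52  54  52]
 [ 47  48  46  48  48  49  49  49  53  88 133 157 165 138 115 108 122 107 112 117  81  48  50  54  92 117 115  86  52  52  51  52  54  53]
 [ 74  77  49  93 145 121 125 154 129 104  81  96 125 107 139 107 102 100 126 123  69  49  49  51  58 127 128 110  54  51  52  52  53  54]
 [ 83  92  95 116  97  80  75  62  48  48  54 111 113 100 100 101 114 109  99  77  49  52  51  50  57 130 132 114  53  51  52  53  53  53]
 [ 45  46  51  46  45  46  47  50  48  50  89 110 110 102 102 165 102 129 124  81  50  50  48  49  57 132 133 117  51  51  50  49  52  52]
 [233 184 207 161  69  45  45  45  48  51  99 106 110 110 128 122  98 128 135  48  49  49  48  48  53 101 133 120  50  49  50  49  50  50]
 [ 74 134 177 195 229 241 219 207 169  85 109  81  70 110 127 115 108 108 131  48  48  48  48  48  52  89 134 122  60  49  49  48  50  52]]
```

Request:
move_arm --pt "0 0.001 -0.0001 0 0 0 0" --pt "0 0.001 -0.0001 0 0 0 0" --pt "0 0 0 0 0 0 0"

```text
time: 29.35
position: [0.6176, 0.2216, 0.1481]
orientation: [2.412, -0.193, 1.916]
ft_force: [-6.7, -0.9, -0.7]
finger_gap: 0.0196
gripper_force: 62.4
```

Request:
move_arm --pt "0 0 0 -0.001 0 0 0" --pt "0 0 0 -0.001 0 0 0" --pt "0 0 0 0 0 0 0" --pt "0.3 0 0 0 0 0 0" --pt "0.5 0 0 0 0 0 0" --pt "0.5 0 0 0 0 0 0" --pt "0.5 0 0 0 0 0 0" --pt "0.5 0 0 0 0 0 0"

```text
time: 30.02
position: [0.6177, 0.2216, 0.1462]
orientation: [2.412, -0.193, 1.917]
ft_force: [0.3, -0.1, -0.1]
finger_gap: 0.0428
gripper_force: 0.0
```

```bash
python3 eye.py .0605
```

```text
eye [0.6258 0.2185 0.2063] f [ 0.3 -0.1 -0.1] tq [0.17 1.04 0.  ] tilt 13.2
```

Request:
move_arm --pt "0.5 -0.0097 0.0012 0.0023 0 0 0" --pt "0.5 -0.0097 0.0012 0.0023 0 0 0" --pt "0.5 -0.0097 0.0012 0.0023 0 0 0" --pt "0.5 -0.0097 0.0012 0.0023 0 0 0" --pt "0.5 -0.0097 0.0012 0.0023 0 0 0" --pt "0.5 -0.0097 0.0012 0.0023 0 0 0" --pt "0.5 0 0 0 0 0 0" --pt "0.5 0 0 0 0 0 0"

```text
time: 30.68
position: [0.5595, 0.2294, 0.16]
orientation: [2.412, -0.191, 1.917]
ft_force: [1.4, -0.6, -0.3]
finger_gap: 0.0429
gripper_force: 0.0
```

Request:
move_arm --pt "0 0.002 0 0.01 0 0 0" --pt "0 0.002 0 0.01 0 0 0" --pt "0 0.003 -0.001 0.0095 0 0 0" --pt "0 0 0 0 0 0 0" --pt "0 0 0 0 0 0 0" --pt "0 0 0 0 0 0 0"

```text
time: 31.18
position: [0.5667, 0.2276, 0.189]
orientation: [2.411, -0.194, 1.916]
ft_force: [-0.3, -0.3, -0.3]
finger_gap: 0.0001
gripper_force: 0.0
```

```bash
python3 eye.py .03
python3 - <<'E'
from h import *
b=imaging.get_image('scene');cv2.imwrite('pics/s16.png',b)
g=cv2.cvtColor(b,cv2.COLOR_BGR2GRAY); 
np.set_printoptions(linewidth=250); print(g[174:206:2,212:246])
E
```

```text
eye [0.568  0.2263 0.2195] f [-0.3 -0.3 -0.3] tq [0.11 1.05 0.04] tilt 13.2
[[ 49  51  53  51  50  49  50  51  50  50  51  52  52  53  52  52  52  52  53  55  54  53  56  57  58  60  63  65  66  73 115 174 221 222]
 [ 49  48  50  49  51  52  52  51  51  51  51  53  54  86 153 125 165 173 143 124 186 137 129 144 111  97  54  54  55  58  59  62  63  66]
 [ 51  51  49  50  51  50  50  49  51  51  53  94 137 125 135 176 184 184 157 170 132 115 107 108 112 112  94  54  54  52  53  53  54  53]
 [ 49  50  48  49  51  49  50  50  55 103 160 191 201 170 141 119 150 140 151 131 125  51  51  55  95 117 117  87  54  53  53  53  55  54]
 [ 86  84  52 106 171 148 150 187 160 130 100  99 121 106 139 105 136 132 128 122  95  50  51  51  59 128 128 111  55  53  54  53  54  54]
 [ 96 109 114 138 118  97  87  66  49  48  55 120 130 188 132 140 129 134  96 117  51  53  52  51  59 132 133 115  55  53  53  55  54  55]
 [ 47  48  54  47  47  48  48  51  50  49  56 125 140 138 132 132 119 127 127 113  51  52  49  50  58 133 134 118  52  52  52  50  53  54]
 [234 185 208 163  70  47  48  47  49  49  57 140 1
[... 500 characters left out ...]
 51]
 [ 57  58  58  58  58  58  59  58  58  66 139 108  81 129 138 129 135 121 106 208 241 236 191 212 166  80 132 131 109  50  50  51  52  51]
 [ 57  57  58  57  58  58  59  58  60  86 138  93  90 139 139 106 130 124  73  60  60  78 135 174 216 229 131 132 119 175  85  51  52  52]
 [ 76  60  78  67  58  57  58  58  63 122 132  87  94 134 137 106 122 134  59  59  59  60  59  60  60  65 134 133 126 215 219 244 227 193]
 [ 57  57  57  58  58  56  60  88 125 152 131  80 114 133 132 123 108 133  59  60  60  59  59  59  60  63 110 133 120  60  60  74  96 175]
 [ 57  56  58  57  58  78  88 104 113 139 116  80 121 138 125 130 113 152 159 206 208 208 211 210 192 155 147 127 122  68  60  60  59  60]]
```

The 6.7 N came at the stop, where I reckon the large cup's base meets the rod. The rod's pixels are unchanged. One gentle push on the small handle will confirm the nesting.

Request:
move_arm --pt "0 0.007 -0.0009 -0.0017 0 0 0" --pt "0 0.007 -0.0009 -0.0017 0 0 0" --pt "0 0.007 -0.0009 -0.0017 0 0 0" --pt "0 0.007 -0.0009 -0.0017 0 0 0" --pt "0 0.007 -0.0009 -0.0017 0 0 0" --pt "0 0.006 -0.0007 -0.0012 0 0 0" --pt "0 0.004 -0.0005 -0.001 0 0 0" --pt "0 0 0 0 0 0 0"

```text
time: 31.9
position: [0.6121, 0.2217, 0.1788]
orientation: [2.411, -0.194, 1.917]
ft_force: [-0.6, 0.2, -0.6]
finger_gap: 0.0001
gripper_force: 0.0
```

Request:
move_arm --pt "0 0.001 -0.0001 0 0 0 0" --pt "0 0.001 -0.0001 0 0 0 0" --pt "0 0 0 0 0 0 0"

```text
time: 32.15
position: [0.6134, 0.2221, 0.1789]
orientation: [2.412, -0.193, 1.917]
ft_force: [0.2, -0.2, 0.5]
finger_gap: -0.0002
gripper_force: 0.0
```

Request:
move_arm --pt "0 0.001 -0.0001 0 0 0 0" --pt "0 0 0 0 0 0 0"

```text
time: 32.32
position: [0.6145, 0.222, 0.1789]
orientation: [2.412, -0.193, 1.917]
ft_force: [-0.4, -0.6, 0.6]
finger_gap: -0.0001
gripper_force: 0.0
```

Request:
move_arm --pt "0 0.001 -0.0001 0 0 0 0" --pt "0 0 0 0 0 0 0"

```text
time: 32.48
position: [0.6155, 0.2218, 0.1789]
orientation: [2.411, -0.193, 1.917]
ft_force: [-0.4, 0.1, -0.0]
finger_gap: -0.0001
gripper_force: 0.0
```

Request:
move_arm --pt "0 0.001 -0.0001 0 0 0 0" --pt "0 0 0 0 0 0 0"

```text
time: 32.65
position: [0.6166, 0.2216, 0.1789]
orientation: [2.412, -0.193, 1.917]
ft_force: [-0.2, 0.4, -0.3]
finger_gap: 0.0002
gripper_force: 0.0
```

Request:
move_arm --pt "0 0.001 -0.0001 0 0 0 0" --pt "0 0 0 0 0 0 0"

```text
time: 32.82
position: [0.6176, 0.2215, 0.1789]
orientation: [2.411, -0.193, 1.917]
ft_force: [-0.6, 0.3, -0.6]
finger_gap: 0.0
gripper_force: 0.0
```

Request:
move_arm --pt "0 0.001 -0.0001 0 0 0 0" --pt "0 0 0 0 0 0 0"

```text
time: 32.98
position: [0.6185, 0.2215, 0.1788]
orientation: [2.412, -0.193, 1.917]
ft_force: [-0.7, 0.1, 0.5]
finger_gap: -0.0002
gripper_force: 0.3
```

Request:
move_arm --pt "0 0.001 -0.0001 0 0 0 0" --pt "0 0 0 0 0 0 0"

```text
time: 33.15
position: [0.6195, 0.2215, 0.1789]
orientation: [2.412, -0.193, 1.917]
ft_force: [-3.2, 0.4, 1.2]
finger_gap: -0.0
gripper_force: 1.4
```

```bash
python3 eye.py .03
python3 - <<'E'
from h import *
b=imaging.get_image('scene');cv2.imwrite('pics/s17.png',b)
g=cv2.cvtColor(b,cv2.COLOR_BGR2GRAY); 
np.set_printoptions(linewidth=250); print(g[174:194:2,212:246])
E
```

```text
eye [0.6208 0.2203 0.2093] f [-3.2  0.4  1.2] tq [0.13 0.87 0.08] tilt 13.2
[[ 48  50  51  50  48  50  49  49  49  49  49  50  52  52  52  50  50  51  53  54  52  53  55  56  58  58  62  65  65  72 116 174 221 222]
 [ 48  49  48  48  50  51  51  49  50  49  50  52  50  59 144 150 171 185 144 122 187 137 128 144 111  97  53  53  55  58  59  61  63  65]
 [ 50  49  48  48  50  49  49  50  49  50  49  54 115 164 157 137 197 188 160 182 129 115 107 108 111 111  93  53  52  52  51  53  54  53]
 [ 48  48  47  48  49  49  48  50  53 101 158 160 201 169 141 115 131 159 130 132  99  49  50  54  94 117 117  87  53  53  52  53  55  53]
 [ 75  78  50  95 145 124 150 186 159 129 100  92 105  97 100 137 141 132 106 109  73  49  50  51  58 127 128 111  53  52  53  53  53  55]
 [ 83  93  96 116  97  82  87  65  49  48  48  54 112 133 138 132 131 113  96 117  51  51  51  50  57 131 133 114  54  53  53  53  54  53]
 [ 46  46  52  47  46  47  46  50  52  94 139  95 141 140 134 131 163 119 112 113  49  51  48  49  59 134 133 117  51  52  51  50  53  53]
 [ 72 124 142 147 186 187 135 135 146 172 144 145 178 143 135 130 129 108 118  86  50  50  49  49  53 101 134 121  50  50  50  50  51  51]
 [ 53  50  48  63  86  83  94  94  94  82  71  71  69  84 126 129 125 117 128  55  49  48  48  48  51  89 135 122  60  50  49  49  50  51]
 [ 50  65  73  73  71  74  59  50  51  50  50  51  51  62 101 128 119 121 133  48  48  48  49  48  51  67 133 126  78  49  50  50  50  51]]
```

The push reached 3.2 N against the stack, the handles closed up and the stand stayed put. I'll back away and use the last picture.

Request:
move_arm --pt "0 -0.005 0.0006 0.001 0 0 0" --pt "0 -0.014 0.0018 0.003 0 0 0" --pt "0 -0.014 0.0018 0.003 0 0 0" --pt "0 -0.014 0.0018 0.003 0 0 0" --pt "0 -0.014 0.0018 0.003 0 0 0" --pt "0 -0.014 0.0018 0.003 0 0 0" --pt "0 -0.014 0.0018 0.003 0 0 0" --pt "0 -0.014 0 0.003 0 0 0"

```text
time: 33.87
position: [0.5157, 0.2329, 0.2013]
orientation: [2.411, -0.193, 1.918]
ft_force: [-0.3, 0.9, -0.7]
finger_gap: 0.0002
gripper_force: 0.0
```

Request:
move_arm --pt "0 -0.01 -0.02 0.02 0 0 0" --pt "0 -0.01 -0.03 0.02 0 0 0" --pt "0 -0.01 -0.03 0.02 0 0 0" --pt "0 0 -0.03 0.02 0 0 0" --pt "0 0 -0.03 0.01 0 0 0" --pt "0 0 0 0 0 0 0" --pt "0 0 0 0 0 0 0"

```text
time: 34.45
position: [0.5551, 0.1626, 0.2973]
orientation: [2.382, -0.258, 1.861]
ft_force: [-0.7, 1.2, 0.0]
finger_gap: 0.0002
gripper_force: 0.0
```

Run:
```python
from h import *
s=imaging.get_image('scene');t=imaging.get_image('top');w=imaging.get_image('wrist')
out=np.zeros((600,800,3),np.uint8)
out[:,:400]=cv2.resize(s[170:245,203:253],(400,600),interpolation=cv2.INTER_CUBIC)
out[:300,400:]=cv2.resize(t[205:250,165:225],(400,300),interpolation=cv2.INTER_CUBIC)
out[300:,400:]=cv2.resize(w,(400,300))
cv2.imwrite('pics/m9.png',out); cv2.imwrite('pics/s18.png',s)
a=cv2.imread('pics/scene0.png')
for nm,(x0,y0,x1,y1) in {'rod':(236,178,244,232),'foot':(205,236,255,258),'bowl':(385,285,440,330),'timer':(335,242,364,272),'salt':(295,215,315,250),'match':(395,378,460,425)}.items():
    r=cv2.matchTemplate(cv2.resize(s[y0-6:y1+6,x0-6:x1+6],None,fx=4,fy=4,interpolation=2),cv2.resize(a[y0:y1,x0:x1],None,fx=4,fy=4,interpolation=2),cv2.TM_CCOEFF_NORMED)
    _,m,_,l=cv2.minMaxLoc(r);print(nm,round(m,3),np.array(l)/4-6)
```

```text
rod 0.709 [0.25 0.  ]
foot 0.865 [ 0.25 -0.5 ]
bowl 1.0 [0. 0.]
timer 0.972 [0. 0.]
salt 0.995 [0. 0.]
match 1.0 [0. 0.]
```

View pics/m9.png

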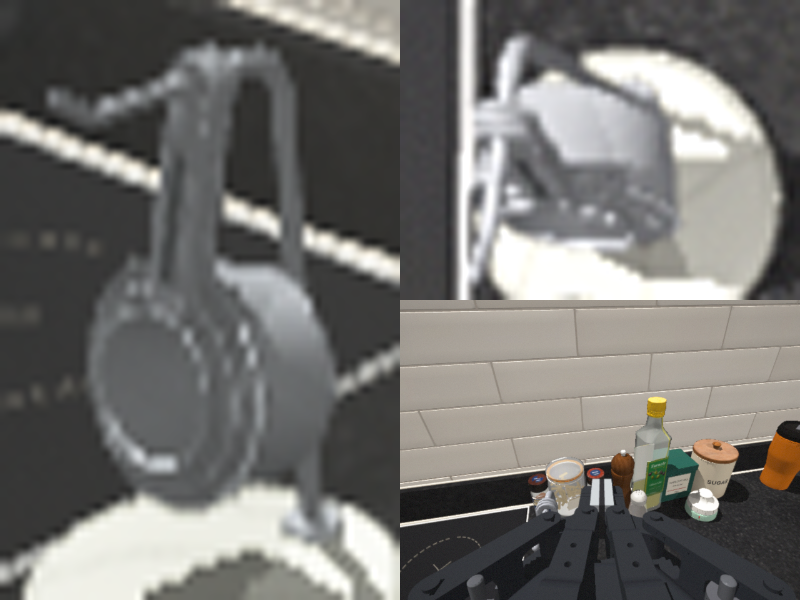

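The picture shows all three eyes together on the prong at (175–235,60), parallel handles in contact, and the bowls nested with mouths to the tip. The bowl, timer, salt shaker, matchbox and stand are unmoved. I'll check that everything hangs still, then hand in.

Request:
move_arm --pt "0 0 0 0 0 0 0" --pt "0 0 0 0 0 0 0" --pt "0 0 0 0 0 0 0" --pt "0 0 0 0 0 0 0" --pt "0 0 0 0 0 0 0" --pt "0 0 0 0 0 0 0"

```text
time: 35.1
position: [0.5547, 0.1644, 0.2966]
orientation: [2.384, -0.254, 1.861]
ft_force: [-0.2, -0.4, 0.3]
finger_gap: 0.0
gripper_force: 0.0
```

Run:
```python
from h import *
a=cv2.imread('pics/s18.png');b=imaging.get_image('scene')
d=cv2.absdiff(a,b)[170:245,203:253];print('max diff',d.max(),'mean',d.mean())
if d.mean()<3: print(env.job_done())
```

```text
max diff 18 mean 0.48373333333333335
the job is handed in; nothing more can be done
None
```

The medium and then the small cup are hung on the hook, nested in the large one and hanging still. The stand, bowl, timer, salt shaker and matchbox show no movement in the images. The small cup took two grasps (the miss turned it on the worktop), and one push briefly read 6.7 N, above the 6 N tipping figure. The job was handed in at about 35 s.

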